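# Fit the filter of the nail dust collector and latch it

## Robot

A 6-joint arm with a two-finger parallel gripper is mounted at the origin on the work surface. World frame = base frame: x ahead of the robot, y to its left, z up, the work surface at z = 0. Lengths are in m, angles in degrees, forces in N, time in s.
With the tool pointing down it reaches from about 0.4 to 0.825 m from the base axis. Payload 7 kg.
Tool frame: the origin (TCP) lies at the very end of the fingers, on their centre line; the grasp point (between the pads) lies 19 mm behind it (ctrl.tcp_to_grasp is the distance from the TCP to the grasp point, in m); z points along the fingers, x is the direction in which the jaws open and shut, and the axes are right-handed (so a half turn about z gives the same grasp; the last joint's range is limited). The gripper opens to 88 mm and grips with 3 to 60 N. Pads are 19 mm wide; open, the fingers measure 130 mm over their backs; the gripper's body (78 mm by 193 mm) begins 47 mm behind the grasp point.
Start: joints at [-50.472, 20.546, 0.682, 0, -70.136, -16.507], TCP at [0.264, -0.621, 0.227] pointing down, gripper open.
Joint ranges: [-176.03, 176.03], [-82.01, 121.73], [-58.28, 71.71], [-173.87, 95.51], [-174.79, -0.11], [-173.66, 173.66]. Speed limits (degrees/s): [136.94, 136.94, 172.46, 180, 180, 180].

## Interface

Orientations are given as [roll, pitch, yaw] about the fixed x, y, z axes, in that order (R = Rz(yaw) Ry(pitch) Rx(roll)).
In Python, from plant import sensors, vision, ticket, ctrl gives the robot as it stands. The module is installed in compiled form; this text tells all that it offers.
- The arm moves only by the tool drive_tool, never from a script. Its argument "moves" is a list of rows, each a list of 6 numbers: the shift along the tool's x, y, z in units of 0.15 m (1.0 is 0.15 m), then the turn, a rotation vector about the tool's x, y, z in units of 60 degrees (1.0 is 60 degrees). In form: [[dx, dy, dz, rx, ry, rz], ...]. A call has 1 to 8 rows; each row is the pose to reach, as a shift and turn from the pose measured when the call began, along the tool's axes at that moment; what a row does not reach only later rows make up. A row lasts 1/10 s, in which the tool goes at most 50 mm and 8.59 degrees, less where a joint would pass 70% of its speed; a pose out of reach is approached as far as the arm can. A call with a number of a shift or a turn outside -1 to 1 is refused whole. A call with a gripper value outside its range is refused whole. "fingers" is the opening, from -1 (shut) to 1 (fully open), set as the call begins (left out, the last holds). The fingers move at their own pace and stop on an object; the grip force is fixed at half the most. Time passes only in rows, so rows that repeat a pose let the fingers close. It gives the time, the measured TCP pose, the force and the opening at its end, in the units of the state.
- sensors.get_obs(): the state, without advancing time (a new reading comes with each control period).
- vision.snapshot(name): name is "scene" or "top" or "wrist"; returns a dict with "pixels" (480x640x3 uint8, red, green, blue), "fx", "fy", "cx", "cy" (pixels), "R" (3x3) and "t" (3): a world point X has camera coordinates R X + t. Camera axes: x right, y down, z forward; pixel columns grow to the right and rows downward; lengths in m; the calibration is good to about 2 mm. A picture is of the moment at which its call begins. There is no depth.
- ticket.close_job(): hands the job in, once; it reports no verdict.
The state is a dict: "clock": time; "joint_pos": joint angles; "qvel": joint speeds; "tau": joint torques, N m; "tool_pos": TCP position; "orientation": TCP orientation; "force": force on the tool from outside, world axes, zero at the start; "moment": the same for the moment, N m; "opening": finger opening in m.
Only numpy, scipy, OpenCV 4.12 (cv2) and the standard library are available. Lean on these libraries where they do the work, as an engineer would, in place of code of your own. Each camera call takes 0.05 s, during which the arm holds its last target.

## Task

Fit the clean filter cassette into the open well of the nail-dust collector, then swing the red-knobbed latch handle clockwise, up over its cam and on until it drops into the low notch and holds the cassette down flush with the deck. Feel for the notch and go easy: never squeeze or force the handle, nor ram the filter in. Leave the bottles, the jar and the brush where they are.

Things in the scene. Friction and masses are not known exactly. Their poses are not given: they have to be found in the camera images.
- housing: White desk-top nail-dust collector, fixed: 240 (x) x 290 (y) x 80 mm. Origin on the table, 120 mm from its front and rear faces; it reaches from y = -150 to +140 mm; z up, x from front to rear. The flat deck is 80 mm above the table. The filter well is centred at x 0, y +40 mm, the latch post stands at x 0, y -62 mm.
- well (a point): Centre of the filter well at deck height, axes as the housing's. The well is 154 (x) x 114 (y) mm with upright walls. 27.5 mm below the deck lies the sprung rubber gasket frame that carries the cassette; it yields from about 3 N on, 1.2 N per mm, by up to 6 mm.
- cassette: Clean filter cassette, loose, 0.2 to 0.33 kg, flat on the 2 mm blue mat: grey frame 150 (x) x 110 (y) x 30 mm, white pleats, lowest 8 mm reduced to 146 x 106 as lead-in. Origin: centre of the underside, z up. Goes in either way round, long side along the housing's x, 2 mm play each side. On the gasket it stands 2.5 mm proud of the deck; latched down it is flush (origin 50 mm above the table).
- pull (a point): Centre of the bar of the cassette's blue bridge-shaped pull, 51 mm above its underside. The bar is 60 mm long (cassette's x), 14 mm wide (y) and 18 mm high, with 12 mm free below: grasp it across its width from above.
- latch_post (a point): Pivot of the latch handle at deck height, z up. Round it on the deck a steel cam ring, 26 mm radius, up to 16 mm high, carries the handle: level where it parks, a ramp over 0.7 rad, a short crest, a steep 9 mm drop into the notch, a hard stop 0.25 rad beyond the crest. The ring is clamped differently on every collector: the crest ends anywhere from 0.85 to 1.75 rad of turn, so feel for the notch.
- latch (a joint): Turn of the handle, rad, growing clockwise seen from above. A steel bar, 14 mm wide, 20 mm above the deck: red knob on one arm, holding-down toe 57 mm out on the other. At 0 the knob points along the housing's +x, the toe clear of the well; at pi/2 the knob points to -y and the toe lies over the cassette's edge. Starts at 0 to 0.08; once in the notch it cannot turn back without being lifted.
- latch_lift (a joint): Rise of the handle on its post, m, pressed down by a spring (15 N at 0, 0.8 N more per mm): about 0 parked, +0.005 on the crest, -0.004 down in the notch. Parked, the knob moves with 0.5 to 2 N; on the ramp it takes 2 to 6 N along its path; past the crest the handle runs ahead by itself and the push vanishes or turns into a pull; then the stop is met and the push climbs quickly above 7 N.
- knob (a point): Middle of the red plastic knob's grip, 65 mm from the pivot and 130 mm above the table when parked: upright, round, 16 mm across, from 23 mm below to 13 mm above this point, fixed on the bar. Push it from the side, or cage it between fingers set about 22 mm apart, so that it can slide up and down. Over 20 N between fingers and handle, push and any pinch added up, is forcing it.
- gel_red: Bystander: black gel polish bottle, 33 mm across, 80 mm tall, red dot on the cap; stands behind the collector. Origin at its underside.
- gel_pink: Bystander: the same bottle with a pink dot.
- gel_silver: Bystander: the same bottle with a silver dot.
- gel_coral: Bystander: the same bottle with a coral dot, on the mat near the cassette and the collector.
- remover: Bystander: lilac bottle of remover, 64 mm across, 155 mm tall. Origin at its underside.
- powder_jar: Bystander: small pink jar, 34 mm across, 32 mm tall, standing on the collector's deck in front of the well. Origin at its underside.
- brush: Bystander: pink nail brush, 165 mm long, lying on the paper towel. Origin below its middle.

How it is judged (in metres and radians):
On the way, in this order (a step that is already met when the one before it is completed fails the run):
1. the cassette lies in the well on its gasket (z of cassette in the frame of housing below 0.0545 m and horizontal distance between cassette and well below 0.005 m and angle between the x axis of cassette and the x axis of housing, either way round below 0.06 rad and value of joint latch below 0.5 rad), for 0.2 s.
2. the handle is up on the cam (value of joint latch_lift above 0.003 m and value of joint latch above 0.5 rad and z of cassette in the frame of housing below 0.0545 m), for 0.05 s.
At the end, for the whole second after the job is handed in: The handle has dropped into the low notch (latch_lift below -2.5 mm, turned more than 0.9 rad), the cassette lies level in the well, flush with the deck to 1.3 mm (origin under 51.3 mm above the table), centred to 5 mm and at rest, and the robot has let go of everything (value of joint latch_lift below -0.0025 m and value of joint latch above 0.9 rad and z of cassette in the frame of housing below 0.0513 m and angle between cassette's own z axis and vertical below 0.03 rad and horizontal distance between cassette and well below 0.005 m and angle between the x axis of cassette and the x axis of housing, either way round below 0.06 rad and linear speed of cassette below 0.02 m/s); the robot touches nothing.
It fails at once if more than 20 N between the fingers and the latch handle (contact force between the fingers and latch above 20 N).
It fails at once if the cassette is pressed against the collector with more than 40 N (contact force between cassette and housing above 40 N).
It fails at once if a bystander is shifted by more than 30 mm or tipped (distance of any of gel_red, gel_pink, gel_silver, gel_coral, remover, powder_jar, brush from where it was at the start of the episode above 0.03 m or angle between any of gel_red, gel_pink, gel_silver, gel_coral, remover, powder_jar's own z axis and vertical above 0.5 rad).
It also fails if it takes over 72 s, if anything falls off the work surface, if the arm or the gripper's body presses on something with over 40 N, if the wrist force passes 120 N, or if a joint passes its speed limit or range.

## Working session

There is one attempt and no reset: what is moved stays moved. The work goes in short steps, Python scripts to look and compute and a tool call to move; the robot and the scene stay as the last step left them, time stands still between calls to the robot, and variables do not carry over. Pictures are saved under pics/ and viewed, and the job is handed in when it is done.

Besides the shell and the picture viewer there is one more tool, called after ">>>" as a command line: name --pt "numbers of a row" for each row, then --argument value for the rest. drive_tool: Moves the arm, as the interface text tells. Shifts and turns lie within -1 to 1; 1 stands for 0.15 m of shift or 60 degrees of turn. Its arguments: {"type":"object","properties":{"moves":{"type":"array"},"fingers":{"type":"number"}},"required":["moves"]}

```bash
mkdir -p pics; python3 - <<'E'
from plant import sensors, vision, ticket, ctrl
import cv2,pickle
print(sensors.get_obs(), ctrl.tcp_to_grasp)
for n in ["scene","top","wrist"]:
    s=vision.snapshot(n); cv2.imwrite(f"pics/{n}0.png",s["pixels"][:,:,::-1]); pickle.dump(s,open(f"pics/{n}0.pkl","wb"))
    print(n,s["fx"],s["fy"],s["cx"],s["cy"],s["R"],s["t"])
E
```

```text
{'clock': 0.0, 'joint_pos': array([-5.04723821e+01,  2.05935361e+01,  6.31235540e-01, -2.20585285e-02,
       -7.01373359e+01, -1.65057783e+01]), 'qvel': array([-0.02959516,  0.04994029,  0.05477623,  0.07680356, -0.04454073,
        0.05236299]), 'tau': array([-8.76370486e-04, -5.82722104e+01,  2.93055940e+01,  6.99725971e+00,
        6.77786578e-03, -1.56229330e-04]), 'tool_pos': array([ 0.26373843, -0.62077023,  0.22557362]), 'orientation': array([-1.79991571e+02, -1.01422401e-01,  1.13014319e+02]), 'force': array([-0.04146766,  0.02739792,  0.1500329 ]), 'moment': array([-0.02157112,  0.03486203,  0.01023046]), 'opening': 0.08763121481745564} 0.0188
scene 622.7544486832253 622.7544486832253 326.42795896561546 243.08383360836572 [[ 0.62833021  0.77792459 -0.00587144]
 [ 0.66067877 -0.5375851  -0.52393303]
 [-0.41073679  0.32532382 -0.85173922]] [-0.38002811 -0.3511003   1.53103471]
top 547.467971543021 547.467971543021 326.16031952218395 244.8483541199523 [[-1.78330847e-03 -9.99983221e-01  5.51150368e-03]
 [-9.79127141e-01  6.25895480e-04 -2.03247754e-01]
 [ 2.03240894e-01 -5.75891629e-03 -9.79111829e-01]] [-0.03072025  0.63346692  1.21960393]
wrist 354.98794989310653 354.98794989310653 325.2238220159592 239.23772520407215 [[-0.39114503  0.92032594  0.00239439]
 [ 0.88173183  0.37399418  0.28753667]
 [ 0.26373197  0.11457975 -0.95776664]] [ 0.67401414 -0.03612697  0.39213915]
```

View pics/scene0.png

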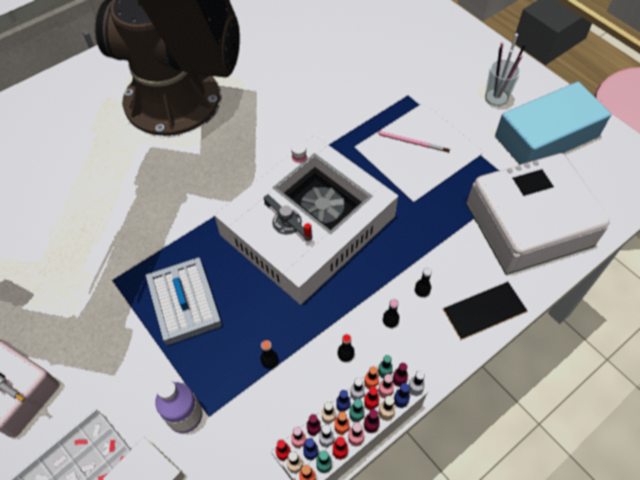

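View pics/top0.png

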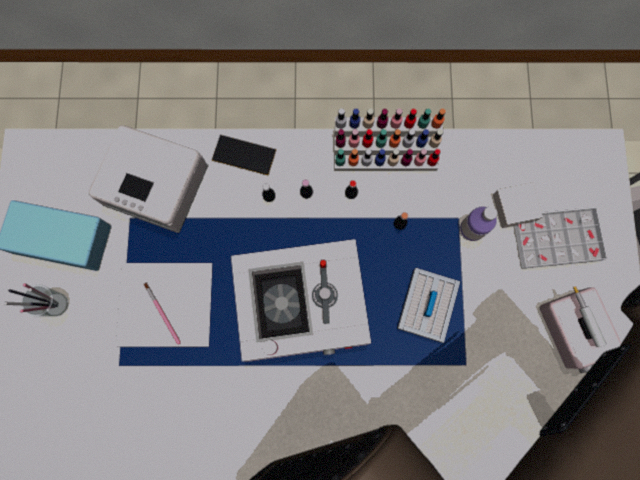

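View pics/wrist0.png

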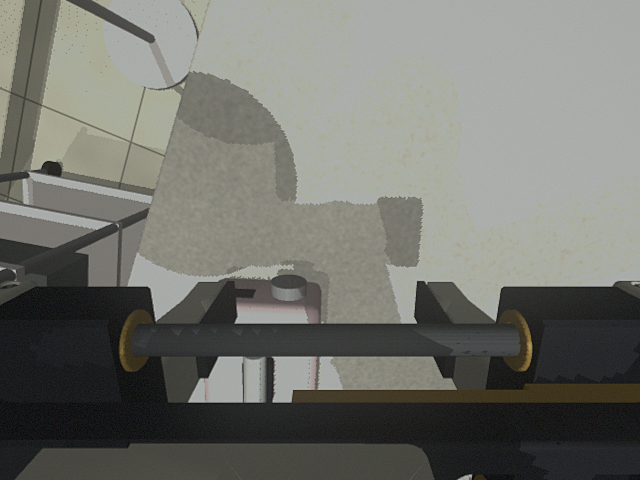

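The scene view shows the cassette on the mat's right part. In the top view the cassette is at about (430,305), the collector at about (301,300), the knob at (323,264) and the coral bottle at (401,221). I'll zoom in to pick exact corners.

```bash
python3 - <<'E'
import cv2
a=cv2.imread("pics/top0.png")
cv2.imwrite("pics/z1.png",cv2.resize(a[230:370,225:380],None,fx=5,fy=4.28*5/4.28*0.85 if 0 else 4.2,interpolation=cv2.INTER_CUBIC))
cv2.imwrite("pics/z2.png",cv2.resize(a[255:355,385:475],None,fx=6,fy=6,interpolation=cv2.INTER_CUBIC))
b=cv2.imread("pics/scene0.png")
cv2.imwrite("pics/z3.png",cv2.resize(b[130:310,205:405],None,fx=4,fy=3.3,interpolation=cv2.INTER_CUBIC))
cv2.imwrite("pics/z4.png",cv2.resize(b[250:350,135:235],None,fx=6,fy=6,interpolation=cv2.INTER_CUBIC))
E
```

```text
(no output)
```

View pics/z1.png

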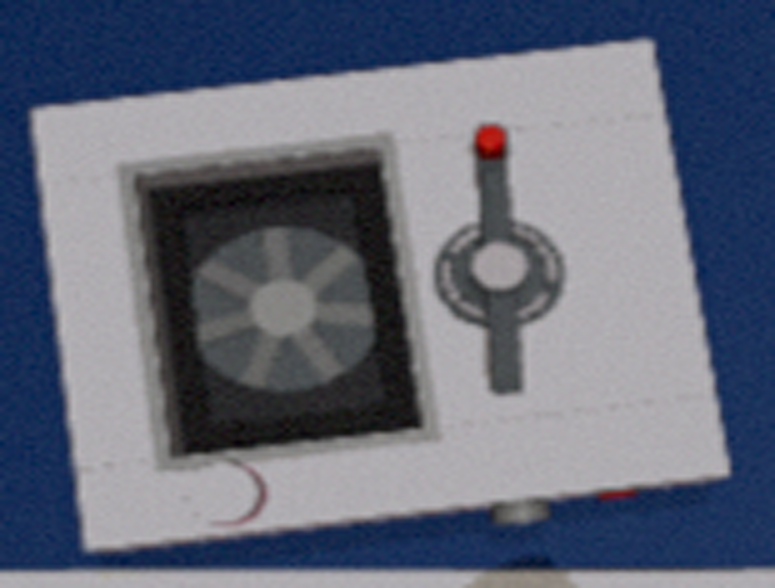

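View pics/z2.png

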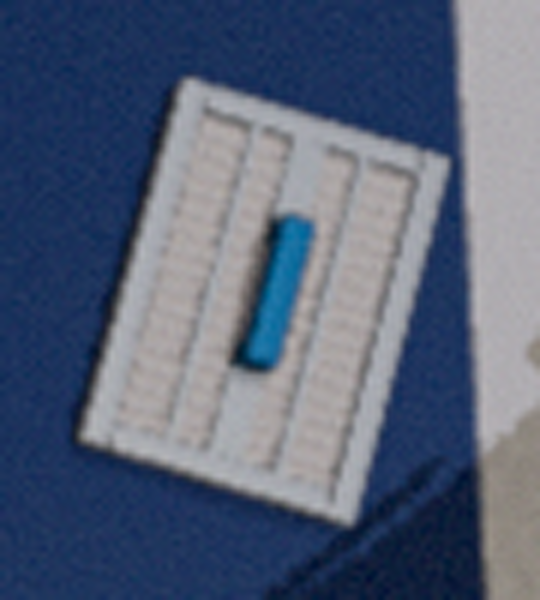

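View pics/z3.png

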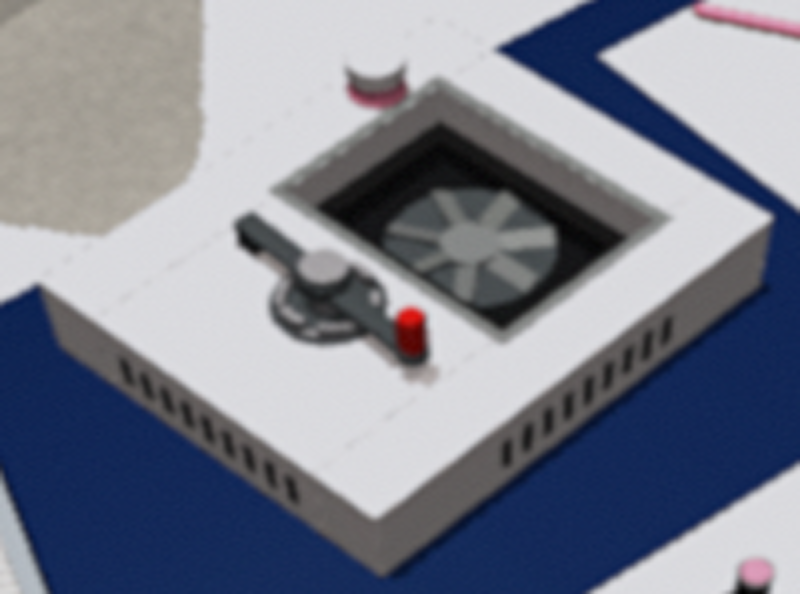

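View pics/z4.png

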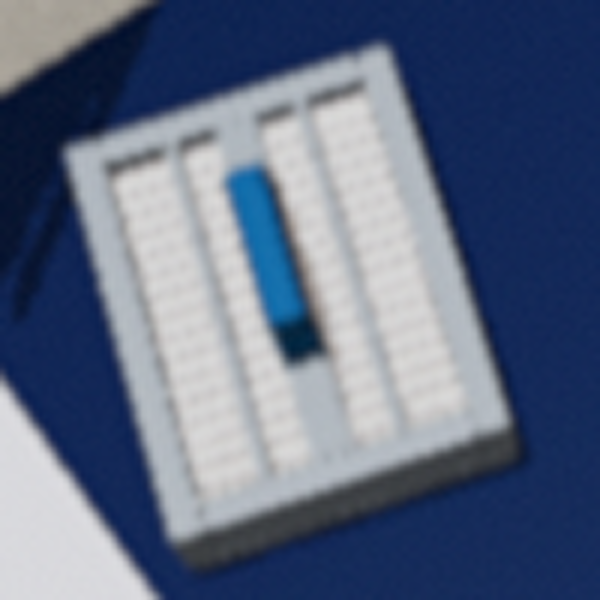

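```bash
cat > h.py <<'E'
import numpy as np,pickle
from scipy.optimize import least_squares
def px(p,f,o): return np.array([(p[0]+.5)/f[0]-.5+o[0],(p[1]+.5)/f[1]-.5+o[1]])
def proj(s,X):
    c=s["R"]@np.asarray(X)+s["t"]; return np.array([s["fx"]*c[0]/c[2]+s["cx"],s["fy"]*c[1]/c[2]+s["cy"]])
def fit(obs,x0,free_bias=False):
    # obs: (snap,local pt,pixel)
    def r(p):
        c,s_=np.cos(p[2]),np.sin(p[2]);o=[]
        for s,L,q in obs:
            X=[p[0]+c*L[0]-s_*L[1],p[1]+s_*L[0]+c*L[1],L[2]]
            o.append(proj(s,X)-q)
        return np.ravel(o)
    z=least_squares(r,x0,loss='soft_l1'); return z.x,r(z.x).reshape(-1,2)
E
cat > m.py <<'E'
from h import *
T=pickle.load(open("pics/top0.pkl","rb"));S=pickle.load(open("pics/scene0.pkl","rb"))
f1,o1=(5,4.2),(225,230);f3,o3=(4,3.3),(205,130);f6=(6,6)
H=lambda x,y:(x,y,.08)
top=[(T,H(.12,.14),px((30,108),f1,o1)),(T,H(.12,-.15),px((655,40),f1,o1)),(T,H(-.12,-.15),px((730,476),f1,o1)),(T,H(-.12,.14),px((87,551),f1,o1))]
sc=[(S,H(-.12,-.15),px((40,288),f3,o3)),(S,H(.12,-.15),px((378,520),f3,o3)),(S,H(.12,.14),px((773,215),f3,o3))]
C=lambda x,y:(x,y,.032)
ct=[(T,C(.075,.055),px((187,78),f6,(385,255))),(T,C(.075,-.055),px((450,157),f6,(385,255))),(T,C(-.075,-.055),px((355,525),f6,(385,255))),(T,C(-.075,.055),px((80,440),f6,(385,255)))]
cs=[(S,C(-.075,-.055),px((65,150),f6,(135,250))),(S,C(-.075,.055),px((387,43),f6,(135,250))),(S,C(.075,.055),px((517,430),f6,(135,250))),(S,C(.075,-.055),px((172,545),f6,(135,250)))]
for n,a,b in(("H",top,sc),("C",ct,cs)):
    for o in(a,b,a+b):
        p,r=fit(o,[.5,0,.05]); print(n,p.round(4),np.degrees(p[2]).round(2),r.round(1).tolist())
E
python3 m.py
```

```text
H [0.5052 0.0336 0.1329] 7.61 [[0.4, 0.1], [-0.3, -0.1], [0.2, 0.0], [-0.3, -0.0]]
H [0.5032 0.0357 0.1475] 8.45 [[-0.7, -0.8], [0.7, 0.4], [-0.1, 0.1]]
H [0.5048 0.0345 0.1384] 7.93 [[-0.3, 0.6], [-1.0, -0.2], [0.1, -0.2], [-0.4, 0.4], [-0.8, -0.7], [-0.2, 1.3], [0.2, 1.6]]
C [ 0.4972 -0.2746 -0.3046] -17.45 [[-0.5, -0.2], [0.2, 0.3], [-0.1, 0.0], [0.3, -0.1]]
C [ 0.4948 -0.2721 -0.3069] -17.58 [[0.2, 0.2], [0.2, 0.5], [-0.7, -0.7], [0.2, -0.1]]
C [ 0.4961 -0.2732 -0.3054] -17.5 [[-1.0, 0.2], [-0.3, 0.7], [-0.7, 0.5], [-0.3, 0.4], [0.0, 1.0], [0.0, 1.2], [-0.7, 0.1], [0.1, 0.8]]
```

```bash
cat >> h.py <<'E'
from scipy.spatial.transform import Rotation as Ro
def rows(pos,yaw,verbose=True):
    from plant import sensors
    o=sensors.get_obs(); R=Ro.from_euler('xyz',o['orientation'],degrees=True)
    d=R.inv().apply(np.array(pos)-o['tool_pos'])/.15
    w=(R.inv()*Ro.from_euler('xyz',[180,0,yaw],degrees=True)).as_rotvec(degrees=True)/60
    print("clk",round(o['clock'],2),"pos",o['tool_pos'].round(4),"ori",o['orientation'].round(2),"F",o['force'].round(2),"open",round(o['opening'],4))
    print("row",np.r_[d,w].round(3).tolist())
E
python3 - <<'E'
from h import *
rows((.496,-.273,.225),72.5)
W=pickle.load(open("pics/wrist0.pkl","rb")); print(-W["R"].T@W["t"], proj(W,[.264,-.621,.2256]))
E
```

```text
clk 0.15 pos [ 0.2638 -0.6209  0.2259] ori [-1.7999e+02 -7.0000e-02  1.1302e+02] F [-0.94  0.34 -0.83] open 0.0877
row [1.53, 2.332, 0.007, -0.001, -0.001, 0.675]
[ 0.19207194 -0.65173262  0.38435178] [324.75524641 298.76526205]
```

>>> drive_tool --pt "0.65 1.0 0 0 0 0.34" --pt "0.65 1.0 0 0 0 0.34" --pt "0.65 1.0 0 0 0 0.34" --pt "0.65 1.0 0 0 0 0.34" --fingers 1

```text
clock: 0.55
tool_pos: [0.3648, -0.4701, 0.2258]
orientation: [-180.0, -0.1, 92.5]
force: [0.4, -0.1, 0.1]
opening: 0.0873
```

```bash
python3 -c "
from h import *
rows((.496,-.273,.225),72.5)"
```

```text
clk 0.55 pos [ 0.3648 -0.4701  0.2258] ori [-1.7997e+02 -9.0000e-02  9.2510e+01] F [ 0.35 -0.1   0.05] open 0.0873
row [1.275, 0.932, 0.007, -0.001, -0.001, 0.334]
```

>>> drive_tool --pt "1.0 0.93 0 0 0 0.33" --pt "1.0 0.93 0 0 0 0.33" --pt "1.0 0.93 0 0 0 0.33" --pt "1.0 0.93 0 0 0 0.33" --pt "1.0 0.93 0 0 0 0.33" --pt "1.0 0.93 0 0 0 0.33"

```text
clock: 1.15
tool_pos: [0.4989, -0.3123, 0.2256]
orientation: [-179.9, -0.1, 72.9]
force: [-0.2, -0.1, -0.2]
opening: 0.0876
```

```bash
python3 -c "
from h import *
rows((.496,-.273,.225),72.5)"
```

```text
clk 1.15 pos [ 0.4989 -0.3123  0.2256] ori [-1.7992e+02 -9.0000e-02  7.2910e+01] F [-0.23 -0.14 -0.2 ] open 0.0876
row [0.245, -0.095, 0.005, -0.001, -0.001, 0.007]
```

>>> drive_tool --pt "0.245 -0.095 0 0 0 0.007" --pt "0.245 -0.095 0 0 0 0.007" --pt "0.245 -0.095 0 0 0 0.007"

```text
clock: 1.45
tool_pos: [0.4955, -0.2733, 0.2259]
orientation: [-179.9, -0.1, 72.5]
force: [-0.6, -1.1, 0.6]
opening: 0.0875
```

```bash
cat > snap.py <<'E'
import sys,pickle,cv2
from plant import vision
n,t=sys.argv[1:3]
s=vision.snapshot(n); cv2.imwrite(f"pics/{t}.png",s["pixels"][:,:,::-1]); pickle.dump(s,open(f"pics/{t}.pkl","wb"))
E
python3 snap.py wrist w1; python3 -c "
from h import *
rows((.496,-.273,.225),72.5)"
```

```text
clk 1.5 pos [ 0.4956 -0.2737  0.2259] ori [-1.7992e+02 -8.0000e-02  7.2480e+01] F [ 0.07 -0.36 -0.67] open 0.0878
row [0.005, 0.001, 0.006, -0.001, -0.001, -0.0]
```

View pics/w1.png

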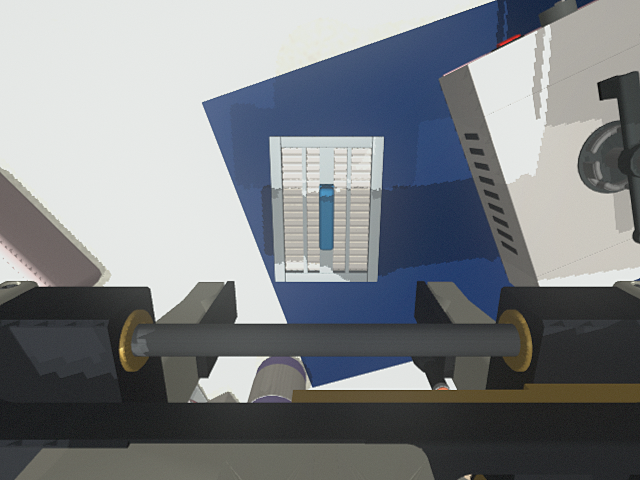

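The wrist view shows the cassette squarely aligned with corners near (270,137), (383,137), (378,282) and (275,282).

```bash
python3 - <<'E'
from h import *
import cv2
a=cv2.imread("pics/w1.png")
cv2.imwrite("pics/w1z.png",cv2.resize(a[125:295,255:400],None,fx=4.5,fy=3.5,interpolation=cv2.INTER_CUBIC))
W=pickle.load(open("pics/w1.pkl","rb"))
C=lambda x,y:(x,y,.032)
o=[(W,C(-.075,-.055),np.array((270,137.))),(W,C(-.075,.055),np.array((383,137.))),(W,C(.075,.055),np.array((378,282.))),(W,C(.075,-.055),np.array((275,282.)))]
p,r=fit(o,[.5,-.27,-.3]);print(p,np.degrees(p[2]),r)
E
```

```text
[ 0.49651823 -0.27189943 -0.30449785] -17.44644193776307 [[-1.03646241 -0.03686292]
 [ 1.19424228 -0.07379468]
 [-0.38748531  0.04428826]
 [ 0.32500877  0.15180442]]
```

View pics/w1z.png

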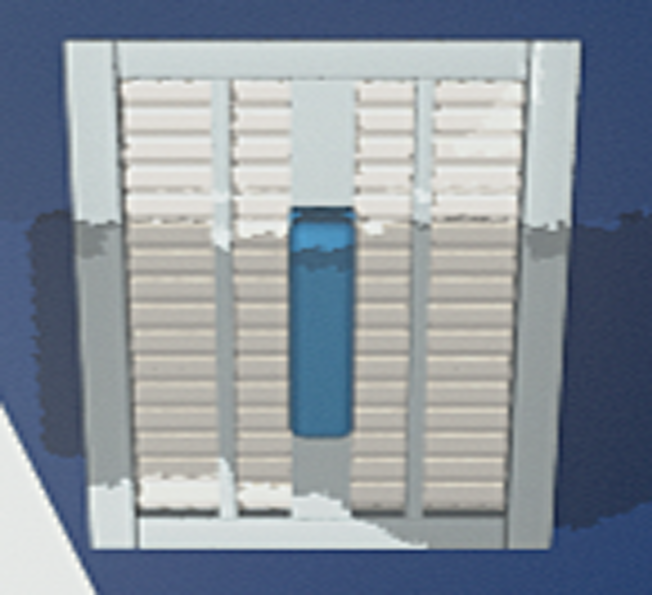

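```bash
python3 -c "
from h import *
rows((.4964,-.2724,.037),72.55)"
```

```text
clk 1.5 pos [ 0.4956 -0.2737  0.2259] ori [-1.7992e+02 -8.0000e-02  7.2480e+01] F [ 0.07 -0.36 -0.67] open 0.0878
row [0.008, 0.004, 1.259, -0.001, -0.001, -0.001]
```

>>> drive_tool --pt "0.008 0.004 0.3 -0.001 -0.001 0" --pt "0.008 0.004 0.6 -0.001 -0.001 0" --pt "0.008 0.004 0.85 -0.001 -0.001 0" --pt "0.008 0.004 1.0 -0.001 -0.001 0" --pt "0.008 0.004 1.0 -0.001 -0.001 0"

```text
clock: 2.0
tool_pos: [0.4935, -0.2732, 0.0723]
orientation: [-179.6, 0.0, 72.4]
force: [-0.4, -0.3, 0.3]
opening: 0.0877
```

```bash
python3 -c "
from h import *
rows((.4964,-.2724,.037),72.55)"
```

```text
clk 2.0 pos [ 0.4935 -0.2732  0.0723] ori [-1.796e+02  2.000e-02  7.236e+01] F [-0.41 -0.29  0.26] open 0.0877
row [0.011, 0.018, 0.236, -0.007, 0.0, -0.003]
```

>>> drive_tool --pt "0.011 0.018 0.12 -0.007 0 -0.003" --pt "0.011 0.018 0.2 -0.007 0 -0.003" --pt "0.011 0.018 0.236 -0.007 0 -0.003" --pt "0.011 0.018 0.236 -0.007 0 -0.003"

```text
clock: 2.4
tool_pos: [0.4963, -0.2727, 0.0371]
orientation: [-180.0, 0.0, 72.5]
force: [1.0, 0.6, 0.1]
opening: 0.0878
```

```bash
python3 snap.py wrist w2; python3 -c "
from h import *
rows((.4964,-.2724,.037),72.55)"
```

```text
clk 2.45 pos [ 0.4967 -0.2727  0.0375] ori [1.7996e+02 2.0000e-02 7.2540e+01] F [0.04 0.3  0.34] open 0.0875
row [0.001, -0.002, 0.004, 0.001, 0.0, -0.0]
```

View pics/w2.png

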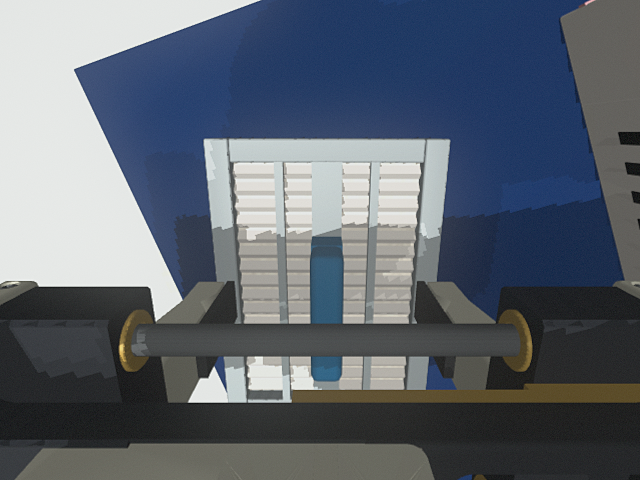

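The bar lies centred between the fingers (column about 327, rows 240 to 380). Next I close the fingers.

>>> drive_tool --pt "0 0 0 0 0 0" --pt "0 0 0 0 0 0" --pt "0 0 0 0 0 0" --pt "0 0 0 0 0 0" --pt "0 0 0 0 0 0" --pt "0 0 0 0 0 0" --fingers -1

```text
clock: 3.05
tool_pos: [0.4967, -0.2727, 0.0376]
orientation: [180.0, 0.0, 72.5]
force: [0.2, -0.3, -0.2]
opening: 0.0452
```

>>> drive_tool --pt "0 0 0 0 0 0" --pt "0 0 0 0 0 0" --pt "0 0 0 0 0 0" --pt "0 0 0 0 0 0" --pt "0 0 0 0 0 0" --pt "0 0 0 0 0 0" --pt "0 0 0 0 0 0"

```text
clock: 3.75
tool_pos: [0.4967, -0.2727, 0.0376]
orientation: [180.0, 0.0, 72.5]
force: [0.9, 0.2, -0.4]
opening: 0.0136
```

```bash
python3 -c "
from h import *
rows((.4964,-.2724,.037),72.55)"
```

```text
clk 3.75 pos [ 0.4967 -0.2727  0.0376] ori [1.7995e+02 2.0000e-02 7.2550e+01] F [ 0.87  0.22 -0.43] open 0.0136
row [0.001, -0.002, 0.004, 0.001, 0.0, -0.0]
```

>>> drive_tool --pt "0 0 -0.1 0 0 0" --pt "0 0 -0.3 0 0 0" --pt "0 0 -0.55 0 0 0" --pt "0 0 -0.8 0 0 0" --pt "0 0 -1.0 0 0 0" --pt "0 0 -1.0 0 0 0"

```text
clock: 4.35
tool_pos: [0.4988, -0.2733, 0.1922]
orientation: [179.5, 0.0, 72.6]
force: [0.3, -0.5, -2.1]
opening: 0.0138
```

```bash
python3 snap.py wrist w3; python3 -c "
from h import *
import numpy as np
a=.1340;c,s=np.cos(a),np.sin(a)
w=(.5046-s*.04,.0345+c*.04); print('well',w)
rows((w[0],w[1],.215),97.65)"
```

```text
well (np.float64(0.4992560262981543), np.float64(0.07414141704169998))
clk 4.4 pos [ 0.4975 -0.2728  0.1896] ori [ 1.7972e+02 -1.0000e-02  7.2540e+01] F [ 0.75  0.31 -2.73] open 0.0139
row [2.21, -0.682, -0.172, 0.005, 0.001, -0.418]
```

View pics/w3.png

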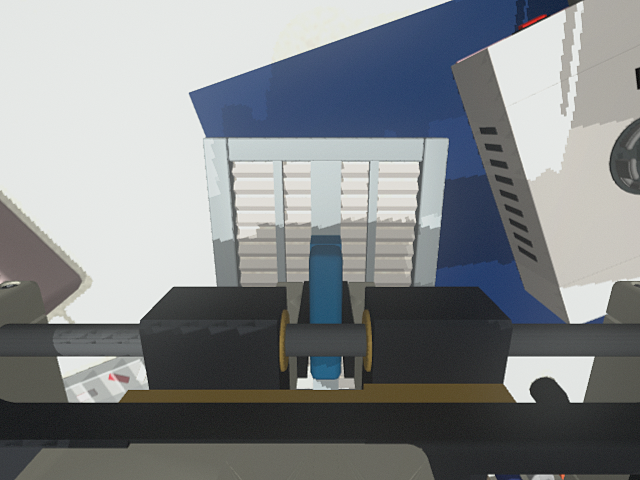

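>>> drive_tool --pt "0 0 -0.172 0 0 0" --pt "0.3 -0.1 -0.172 0 0 -0.1" --pt "0.6 -0.2 -0.172 0 0 -0.2" --pt "0.9 -0.31 -0.172 0 0 -0.3" --pt "1.0 -0.34 -0.172 0.005 0 -0.418" --pt "1.0 -0.34 -0.172 0.005 0 -0.418"

```text
clock: 5.0
tool_pos: [0.493, -0.1122, 0.2138]
orientation: [-179.8, 0.0, 98.0]
force: [0.2, -0.7, -2.5]
opening: 0.0138
```

```bash
python3 -c "
from h import *
rows((.49926,.07414,.215),97.65)"
```

```text
clk 5.0 pos [ 0.493  -0.1122  0.2138] ori [-179.85    0.     97.98] F [ 0.16 -0.67 -2.52] open 0.0138
row [1.224, 0.214, -0.008, -0.003, 0.0, 0.005]
```

>>> drive_tool --pt "0.3 0.05 -0.01 -0.003 0 0" --pt "0.6 0.1 -0.01 -0.003 0 0" --pt "0.85 0.15 -0.01 -0.003 0 0" --pt "1.0 0.21 -0.01 -0.003 0 0.005" --pt "1.0 0.21 -0.01 -0.003 0 0.005"

```text
clock: 5.5
tool_pos: [0.5036, 0.0425, 0.214]
orientation: [-179.9, 0.0, 97.7]
force: [0.2, 0.1, -2.7]
opening: 0.0137
```

```bash
python3 -c "
from h import *
rows((.49926,.07414,.215),97.65)"
```

```text
clk 5.5 pos [0.5036 0.0425 0.214 ] ori [-1.7994e+02  1.0000e-02  9.7660e+01] F [ 0.22  0.12 -2.66] open 0.0137
row [0.213, -0.0, -0.007, -0.001, 0.0, 0.0]
```

>>> drive_tool --pt "0.1 0 -0.007 0 0 0" --pt "0.213 0 -0.007 0 0 0" --pt "0.213 0 -0.007 0 0 0" --pt "0.213 0 -0.007 0 0 0"

```text
clock: 5.9
tool_pos: [0.4989, 0.0734, 0.2142]
orientation: [-179.8, 0.0, 97.6]
force: [-0.8, -0.7, -2.0]
opening: 0.0132
```

```bash
python3 snap.py wrist w4;python3 snap.py scene s4;python3 snap.py top t4; python3 -c "
from h import *
rows((.49926,.07414,.215),97.65)"
```

```text
clk 6.05 pos [0.4992 0.0732 0.2146] ori [-1.799e+02  3.000e-02  9.758e+01] F [-0.34  0.02 -2.77] open 0.0135
row [0.006, 0.001, -0.002, -0.002, 0.0, -0.001]
```

View pics/w4.png

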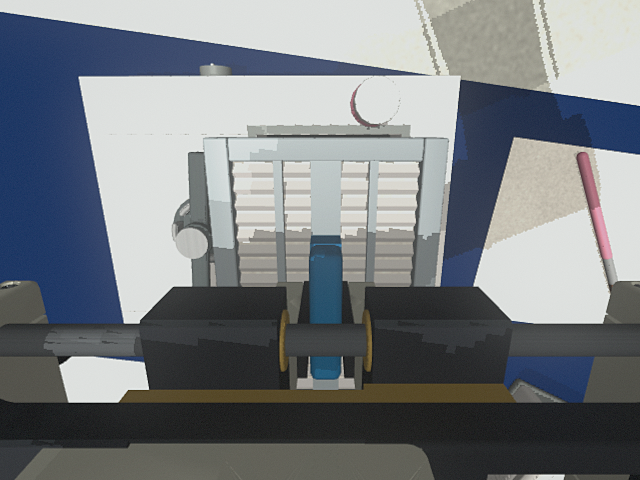

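View pics/s4.png

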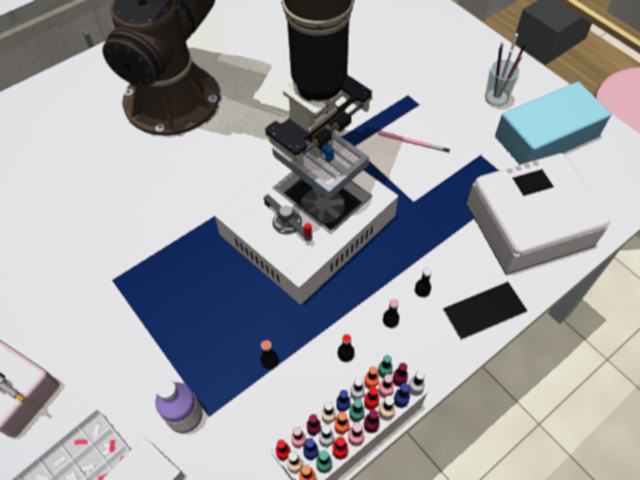

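View pics/t4.png

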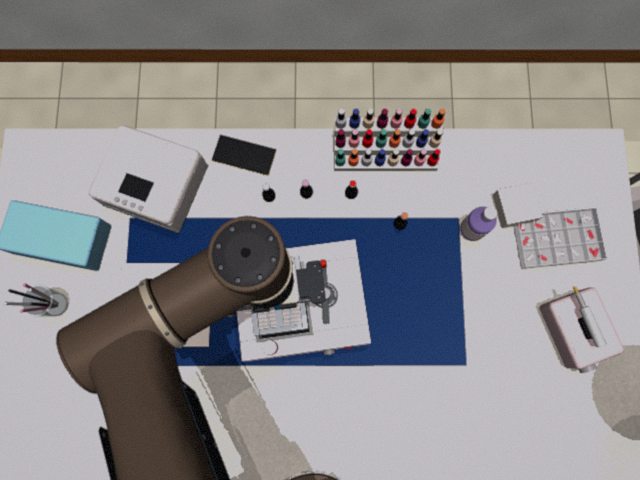

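```bash
python3 - <<'E'
import cv2
a=cv2.imread("pics/w4.png")
cv2.imwrite("pics/w4z.png",cv2.resize(a[60:160,70:270],None,fx=4,fy=4,interpolation=cv2.INTER_CUBIC))
cv2.imwrite("pics/w4y.png",cv2.resize(a[60:160,275:475],None,fx=4,fy=4,interpolation=cv2.INTER_CUBIC))
E
```

```text
(no output)
```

View pics/w4z.png

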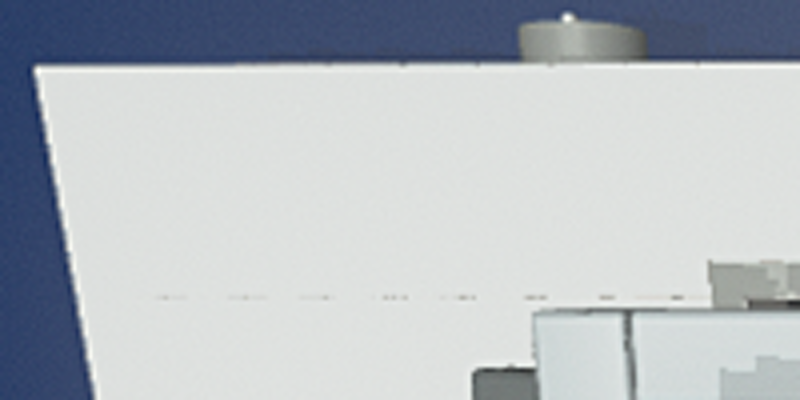

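View pics/w4y.png

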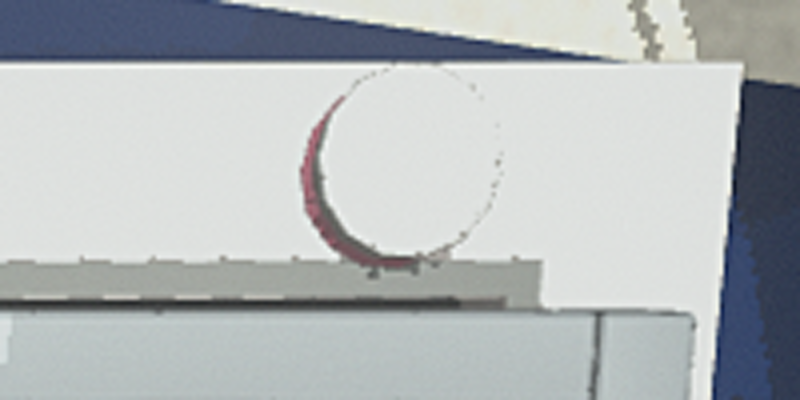

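```bash
python3 - <<'E'
from h import *
W=pickle.load(open("pics/w4.pkl","rb"))
q=lambda p,x0:np.array([(p[0]+.5)/4-.5+x0,(p[1]+.5)/4-.5+60])
def ray(uv,z):
    d=W["R"].T@np.array([(uv[0]-W["cx"])/W["fx"],(uv[1]-W["cy"])/W["fy"],1]); c=-W["R"].T@W["t"]; return c+d*(z-c[2])/d[2]
tcp=np.array([.4992,.0732,.2146]);zt=tcp[2]-.0356+.03
c1=ray(q((535,312),70),zt);c2=ray(q((693,312),275),zt)
h1=ray(q((36,66),70),.08);h2=ray(q((743,63),275),.08)
r1=ray(q((709,262),70),.08);r2=ray(q((542,262),275),.08)
for n,a,b,L in(("cas",c1,c2,.11),("hou",h1,h2,.29),("rim",r1,r2,.12)):
    e=b-a; print(n,a.round(4),b.round(4),"len",np.hypot(*e[:2]).round(4),"yaw",np.degrees(np.arctan2(e[1],e[0])).round(2)-90)
a=np.radians(7.6);X=np.array([np.cos(a),np.sin(a)]);Y=np.array([-X[1],X[0]])
print("cas centre",(c1+c2)[:2]/2+.075*X,"tcp",tcp[:2])
hm=(h1+h2)[:2]/2; print("well from front edge",hm+.12*X+.045*Y)   # mid y=-.005
print("rim mid-> y", (r1+r2)[:2]/2+.0*X, "in well frame", ((r1+r2)[:2]/2-(hm+.12*X+.045*Y))@np.c_[X,Y])
E
```

```text
cas [0.4308 0.0096 0.209 ] [0.4164 0.1172 0.209 ] len 0.1086 yaw 7.609999999999999
hou [ 0.4053 -0.1277  0.08  ] [0.3665 0.1589 0.08  ] len 0.2891 yaw 7.709999999999994
rim [0.4237 0.0011 0.08  ] [0.4067 0.1283 0.08  ] len 0.1283 yaw 7.609999999999999
cas centre [0.49795697 0.07334566] tcp [0.4992 0.0732]
well from front edge [0.49885942 0.07607045]
rim mid-> y [0.41522465 0.06473064] in well frame [-0.08439984 -0.00017897]
```

```bash
python3 -c "
from h import *
rows((.4992,.0748,.124),97.7)"
```

```text
clk 6.05 pos [0.4992 0.0732 0.2146] ori [-1.799e+02  3.000e-02  9.758e+01] F [-0.34  0.02 -2.77] open 0.0135
row [0.011, 0.003, 0.604, -0.002, 0.0, -0.002]
```

>>> drive_tool --pt "0.011 0.003 0.15 -0.002 0 -0.002" --pt "0.011 0.003 0.3 -0.002 0 -0.002" --pt "0.011 0.003 0.45 -0.002 0 -0.002" --pt "0.011 0.003 0.55 -0.002 0 -0.002" --pt "0.011 0.003 0.604 -0.002 0 -0.002" --pt "0.011 0.003 0.604 -0.002 0 -0.002" --pt "0.011 0.003 0.604 -0.002 0 -0.002"

```text
clock: 6.75
tool_pos: [0.4998, 0.0748, 0.1246]
orientation: [179.9, 0.0, 97.7]
force: [1.1, 0.8, -2.1]
opening: 0.0135
```

```bash
python3 snap.py wrist w5;python3 snap.py scene s5; python3 -c "
from h import *
rows((.4992,.0748,.124),97.7)
import cv2
a=cv2.imread('pics/w5.png')
cv2.imwrite('pics/w5z.png',cv2.resize(a[40:240,140:340],None,fx=3,fy=3,interpolation=cv2.INTER_CUBIC))
cv2.imwrite('pics/w5y.png',cv2.resize(a[40:240,310:510],None,fx=3,fy=3,interpolation=cv2.INTER_CUBIC))
b=cv2.imread('pics/s5.png')
cv2.imwrite('pics/s5z.png',cv2.resize(b[130:310,205:405],None,fx=4,fy=3.3,interpolation=cv2.INTER_CUBIC))
"
```

```text
clk 6.85 pos [0.4999 0.075  0.125 ] ori [179.89   0.    97.7 ] F [ 0.1  -1.26 -2.28] open 0.0137
row [-0.001, -0.005, 0.007, 0.002, 0.0, 0.0]
```

View pics/w5z.png

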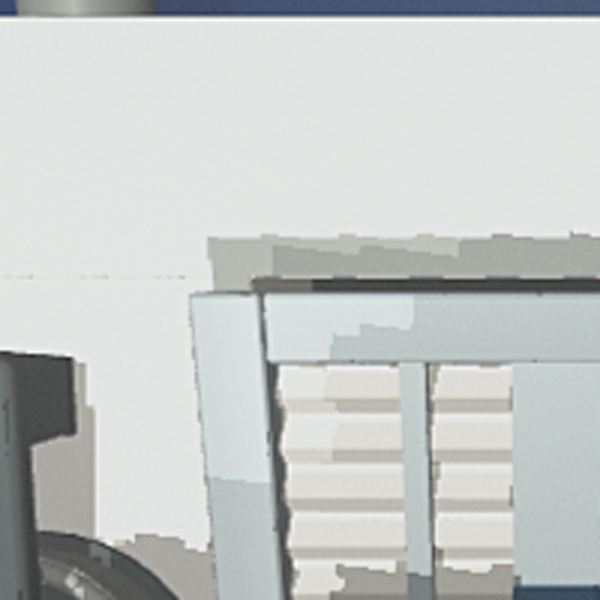

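View pics/w5y.png

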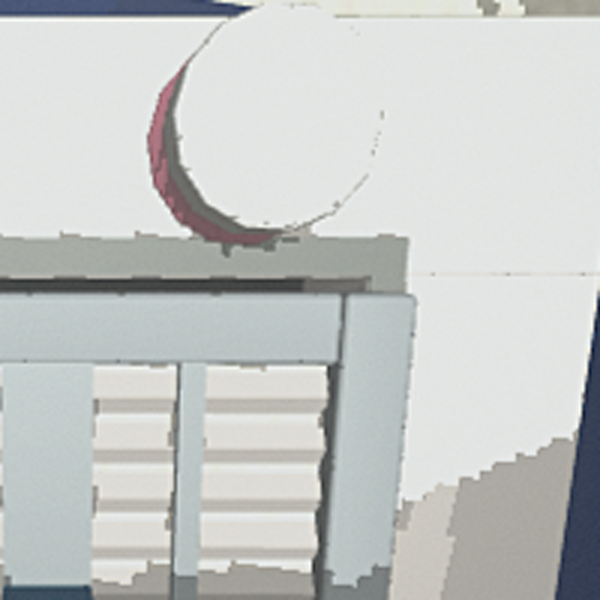

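View pics/s5z.png

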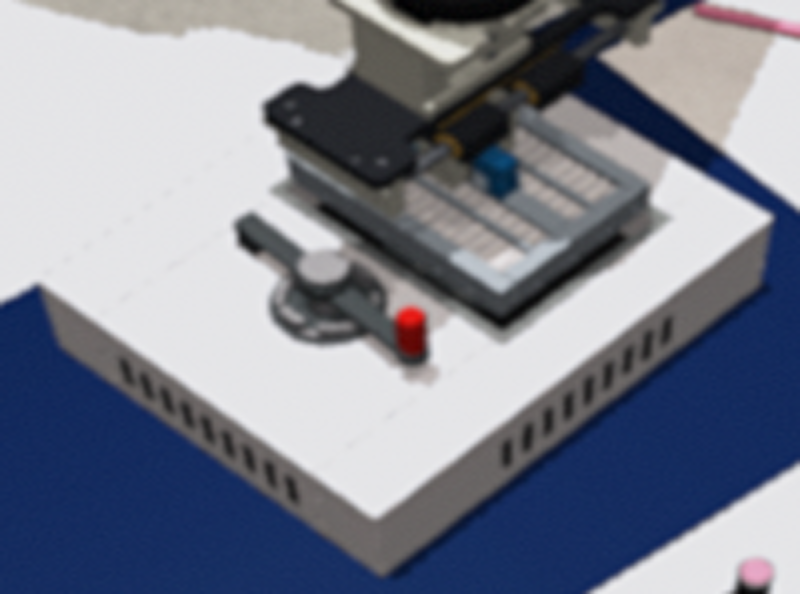

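```bash
python3 - <<'E'
from h import *
W=pickle.load(open("pics/w5.pkl","rb"))
q=lambda p,x0:np.array([(p[0]+.5)/3-.5+x0,(p[1]+.5)/3-.5+40])
def ray(uv,z):
    d=W["R"].T@np.array([(uv[0]-W["cx"])/W["fx"],(uv[1]-W["cy"])/W["fy"],1]); c=-W["R"].T@W["t"]; return c+d*(z-c[2])/d[2]
tcp=np.array([.4999,.075,.125]);zt=tcp[2]-.0356+.03
a=np.radians(7.7);X=np.array([np.cos(a),np.sin(a)]);Y=np.array([-X[1],X[0]])
for n,p1,p2,z,dx in(("cas",(191,294),(415,295),zt,.075),("rim",(209,237),(408,237),.08,.084),("well",(252,279),(371,279),.08,.077)):
    A=ray(q(p1,140),z);B=ray(q(p2,310),z);e=B-A
    m=(A+B)[:2]/2+dx*X
    print(n,"len",np.hypot(*e[:2]).round(4),"yaw",(np.degrees(np.arctan2(e[1],e[0]))-90).round(2),"centre",m.round(4),"rel tcp in housing axes",((m-tcp[:2])@np.c_[X,Y]).round(4))
E
```

```text
cas len 0.1086 yaw 7.63 centre [0.4989 0.0748] rel tcp in housing axes [-0.001 -0.   ]
rim len 0.1282 yaw 7.7 centre [0.4983 0.0758] rel tcp in housing axes [-0.0015  0.001 ]
well len 0.1149 yaw 7.7 centre [0.4985 0.0764] rel tcp in housing axes [-0.0012  0.0016]
```

>>> drive_tool --pt "0.008 -0.002 0 0.002 0 0" --pt "0.008 -0.002 0.03 0.002 0 0" --pt "0.008 -0.002 0.06 0.002 0 0" --pt "0.008 -0.002 0.08 0.002 0 0" --pt "0.008 -0.002 0.095 0.002 0 0" --pt "0.008 -0.002 0.095 0.002 0 0"

```text
clock: 7.45
tool_pos: [0.4992, 0.0761, 0.1103]
orientation: [-179.9, 0.0, 97.7]
force: [-1.3, -0.4, -2.3]
opening: 0.0137
```

```bash
python3 -c "
from h import *
a=np.radians(7.7);X=np.array([np.cos(a),np.sin(a)]);Y=np.array([-X[1],X[0]])
t=np.array([.4999,.075])+.0012*Y-.0003*X;print(t)
rows((*t,.088),97.7)"
```

```text
[0.49944192 0.07614898]
clk 7.45 pos [0.4992 0.0761 0.1103] ori [-1.7994e+02  2.0000e-02  9.7700e+01] F [-1.28 -0.39 -2.26] open 0.0137
row [0.0, 0.002, 0.148, -0.001, 0.0, 0.0]
```

>>> drive_tool --pt "0 0.001 0.013 0 0 0" --pt "0 0.001 0.026 0 0 0" --pt "0 0.001 0.04 0 0 0" --pt "0 0.001 0.053 0 0 0" --pt "0 0.001 0.053 0 0 0"

```text
clock: 7.95
tool_pos: [0.4992, 0.076, 0.102]
orientation: [-179.9, 0.0, 97.7]
force: [0.2, 1.3, -1.6]
opening: 0.0138
```

>>> drive_tool --pt "0 0 0.013 0 0 0" --pt "0 0 0.026 0 0 0" --pt "0 0 0.04 0 0 0" --pt "0 0 0.053 0 0 0" --pt "0 0 0.067 0 0 0" --pt "0 0 0.08 0 0 0" --pt "0 0 0.08 0 0 0"

```text
clock: 8.65
tool_pos: [0.499, 0.0759, 0.0896]
orientation: [-179.9, 0.0, 97.7]
force: [-0.6, 0.2, -2.4]
opening: 0.0137
```

>>> drive_tool --pt "0 0 0.007 0 0 0" --pt "0 0 0.012 0 0 0" --pt "0 0 0.012 0 0 0"

```text
clock: 8.95
tool_pos: [0.499, 0.0759, 0.088]
orientation: [-179.9, 0.0, 97.7]
force: [-1.8, 0.6, 0.7]
opening: 0.0139
```

>>> drive_tool --pt "0 0 0 0 0 0" --pt "0 0 0 0 0 0" --pt "0 0 0 0 0 0" --pt "0 0 0 0 0 0" --pt "0 0 0 0 0 0" --fingers -0.3

```text
clock: 9.45
tool_pos: [0.499, 0.0759, 0.088]
orientation: [-179.9, 0.0, 97.7]
force: [0.1, -1.2, 0.2]
opening: 0.0307
```

>>> drive_tool --pt "0 0 -0.1 0 0 0" --pt "0 0 -0.3 0 0 0" --pt "0 0 -0.6 0 0 0" --pt "0 0 -0.85 0 0 0" --pt "0 0 -0.9 0 0 0" --fingers -0.3

```text
clock: 9.95
tool_pos: [0.5015, 0.0768, 0.2279]
orientation: [179.7, -0.1, 97.7]
force: [0.7, 0.5, -0.3]
opening: 0.0305
```

```bash
python3 snap.py wrist w6;python3 snap.py scene s6; python3 -c "
from h import *
rows((.4992,.0748,.22),97.7)
import cv2
b=cv2.imread('pics/s6.png')
cv2.imwrite('pics/s6z.png',cv2.resize(b[130:310,205:405],None,fx=4,fy=3.3,interpolation=cv2.INTER_CUBIC))
"
```

```text
clk 10.05 pos [0.5    0.0764 0.2245] ori [ 1.7992e+02 -4.0000e-02  9.7700e+01] F [ 0.56 -1.4  -0.49] open 0.0308
row [-0.01, -0.007, 0.03, 0.001, -0.001, 0.0]
```

View pics/w6.png

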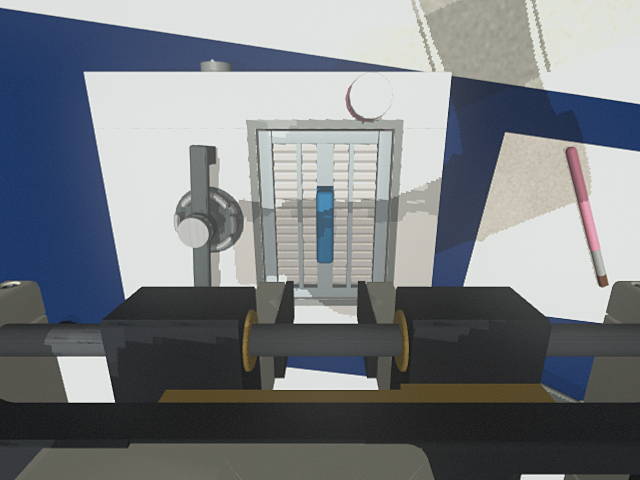

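View pics/s6z.png

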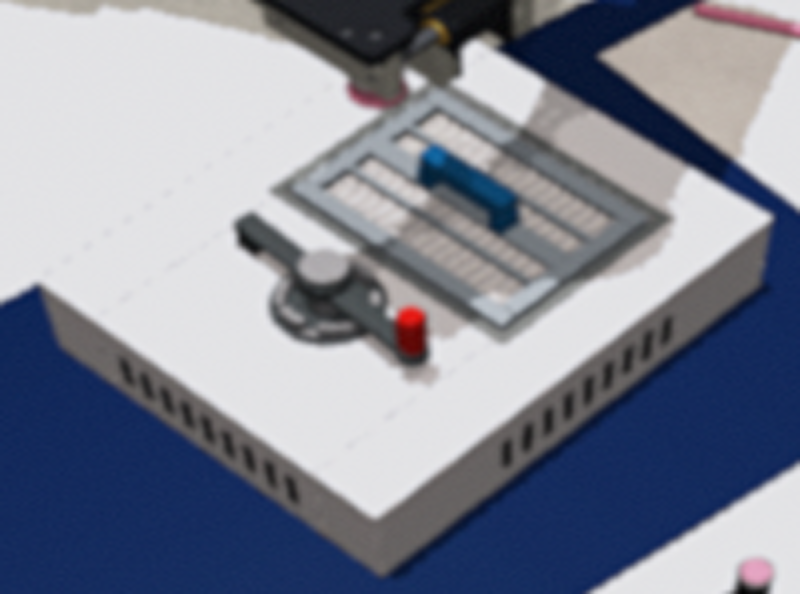

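```bash
python3 - <<'E'
from h import *
T=pickle.load(open("pics/top0.pkl","rb"));S=pickle.load(open("pics/scene0.pkl","rb"));W=pickle.load(open("pics/w6.pkl","rb"))
a=np.radians(7.7);X=np.array([np.cos(a),np.sin(a)]);Y=np.array([-X[1],X[0]])
well=np.array([.4985,.0760]);post=well-.102*Y
for th in(0,.04,.08):
    k=post+.065*(np.cos(th)*X-np.sin(th)*Y)
    print(th,k.round(4),"top",proj(T,[*k,.143]).round(1),"scene",proj(S,[*k,.143]).round(1))
print("seen top",px((490,140),(5,4.2),(225,230)),"scene",px((411,316),(4,3.3),(205,130)))
print("well",proj(T,[*well,.08]),"post", post, proj(T,[*post,.11]),px((500,266),(5,4.2),(225,230)),proj(W,[*post,.11]))
from plant import sensors
print(sensors.get_obs()['joint_pos'].round(1))
k=post+.065*(np.cos(.04)*X-np.sin(.04)*Y)
rows((*k,.20),97.7-2.3)
E
```

```text
0 [ 0.5766 -0.0164] top [319.5 263.1] scene [309.7 223.7]
0.04 [ 0.5769 -0.019 ] top [320.7 262.9] scene [308.7 224.6]
0.08 [ 0.5771 -0.0215] top [321.9 262.9] scene [307.7 225.3]
seen top [322.6        262.95238095] scene [307.375      225.40909091]
well [278.92739171 301.77439469] post [ 0.51216659 -0.02508029] [323.48295449 294.19485025] [324.6        292.95238095] [197.96656146 228.92902018]
[  31.     4.5  -20.5   -0.   -64.9 -113.3]
clk 10.05 pos [0.5    0.0764 0.2245] ori [ 1.7992e+02 -4.0000e-02  9.7700e+01] F [ 0.56 -1.4  -0.49] open 0.0308
row [-0.699, 0.423, 0.164, 0.001, -0.001, 0.038]
```

>>> drive_tool --pt "-0.2 0.1 0 0 0 -0.14" --pt "-0.4 0.2 0 0 0 -0.28" --pt "-0.6 0.35 0 0 0 -0.42" --pt "-0.7 0.42 0 0 0 -0.57" --pt "-0.7 0.42 0 0 0 -0.71" --pt "-0.7 0.42 0 0 0 -0.85" --pt "-0.7 0.42 0 0 0 -1.0" --pt "-0.7 0.42 0 0 0 -1.0"

```text
clock: 10.85
tool_pos: [0.5757, -0.0194, 0.2224]
orientation: [-180.0, -0.1, 157.8]
force: [-0.6, -0.3, -0.7]
opening: 0.0306
```

>>> drive_tool --pt "0 0 0 0 0 -0.14" --pt "0 0 0 0 0 -0.28" --pt "0 0 0 0 0 -0.42" --pt "0 0 0 0 0 -0.57" --pt "0 0 0 0 0 -0.71" --pt "0 0 0 0 0 -0.85" --pt "0 0 0 0 0 -1.0" --pt "0 0 0 0 0 -1.0"

```text
clock: 11.65
tool_pos: [0.5751, -0.0194, 0.2213]
orientation: [179.9, -0.2, -142.3]
force: [-0.1, 0.3, 0.5]
opening: 0.0305
```

```bash
cat >> h.py <<'E'
A=np.radians(7.7);HX=np.array([np.cos(A),np.sin(A)]);HY=np.array([-HX[1],HX[0]]);WELL=np.array([.4985,.0760]);POST=WELL-.102*HY
def knob(th): return POST+.065*(np.cos(th)*HX-np.sin(th)*HY)
def tang(th): return -np.sin(th)*HX-np.cos(th)*HY
E
python3 -c "
from h import *
rows((*knob(.06),.20),-82.3-3.4)"
```

```text
clk 11.65 pos [ 0.5751 -0.0194  0.2213] ori [ 1.7987e+02 -1.6000e-01 -1.4225e+02] F [-0.11  0.34  0.48] open 0.0305
row [-0.007, -0.013, 0.142, 0.003, -0.001, -0.943]
```

>>> drive_tool --pt "-0.007 -0.013 0 0.003 -0.001 -0.14" --pt "-0.007 -0.013 0.05 0.003 -0.001 -0.28" --pt "-0.007 -0.013 0.1 0.003 -0.001 -0.42" --pt "-0.007 -0.013 0.142 0.003 -0.001 -0.57" --pt "-0.007 -0.013 0.142 0.003 -0.001 -0.71" --pt "-0.007 -0.013 0.142 0.003 -0.001 -0.85" --pt "-0.007 -0.013 0.142 0.003 -0.001 -0.943" --pt "-0.007 -0.013 0.142 0.003 -0.001 -0.943"

```text
clock: 12.45
tool_pos: [0.5767, -0.0202, 0.1992]
orientation: [179.9, -0.0, -86.0]
force: [-0.2, 0.2, 0.2]
opening: 0.0309
```

```bash
python3 snap.py wrist w7;python3 snap.py scene s7; python3 -c "
from h import *
rows((*knob(.06),.118),-82.3-3.4)
W=pickle.load(open('pics/w7.pkl','rb'));print(proj(W,[*knob(.06),.143]))
import cv2
b=cv2.imread('pics/s7.png')
cv2.imwrite('pics/s7z.png',cv2.resize(b[130:310,205:405],None,fx=4,fy=3.3,interpolation=cv2.INTER_CUBIC))"
```

```text
clk 12.55 pos [ 0.5768 -0.0202  0.1995] ori [ 1.7994e+02 -2.0000e-02 -8.6070e+01] F [0.48 0.78 0.75] open 0.0304
row [-0.0, -0.002, 0.543, 0.001, -0.0, -0.006]
[325.19479646 258.33467697]
```

View pics/w7.png

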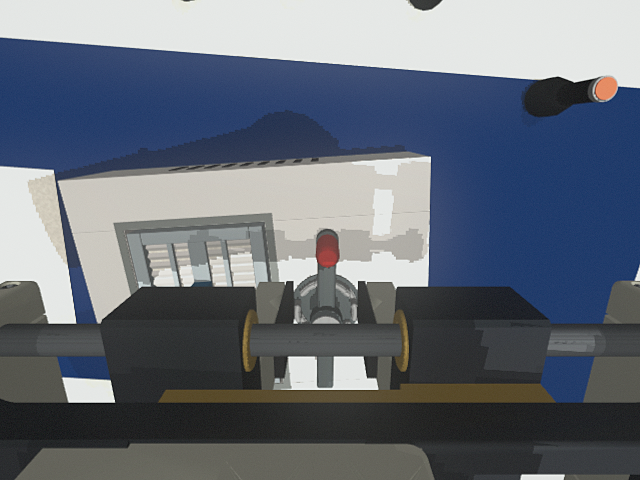

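View pics/s7z.png

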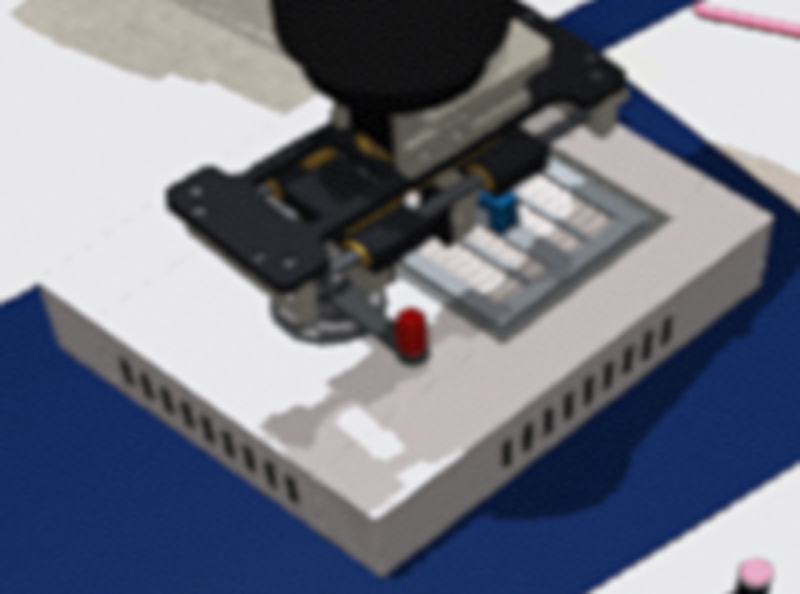

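>>> drive_tool --pt "0.003 0 0.1 0 0 0" --pt "0.003 0 0.2 0 0 0" --pt "0.003 0 0.3 0 0 0" --pt "0.003 0 0.4 0 0 0" --pt "0.003 0 0.48 0 0 0" --pt "0.003 0 0.543 0 0 0" --pt "0.003 0 0.543 0 0 0" --pt "0.003 0 0.543 0 0 0"

```text
clock: 13.35
tool_pos: [0.577, -0.0207, 0.1182]
orientation: [179.9, -0.0, -86.1]
force: [-0.2, 0.5, -0.7]
opening: 0.0306
```

```bash
python3 snap.py wrist w8;python3 snap.py scene s8; python3 -c "
from h import *
rows((*knob(.06),.118),-82.3-3.4)
import cv2
b=cv2.imread('pics/s8.png')
cv2.imwrite('pics/s8z.png',cv2.resize(b[180:260,265:365],None,fx=7,fy=7,interpolation=cv2.INTER_CUBIC))"
```

```text
clk 13.45 pos [ 0.5773 -0.0206  0.1188] ori [-1.800e+02 -1.000e-02 -8.609e+01] F [1.41 0.04 0.69] open 0.0308
row [-0.003, 0.002, 0.005, -0.0, -0.0, -0.007]
```

View pics/w8.png

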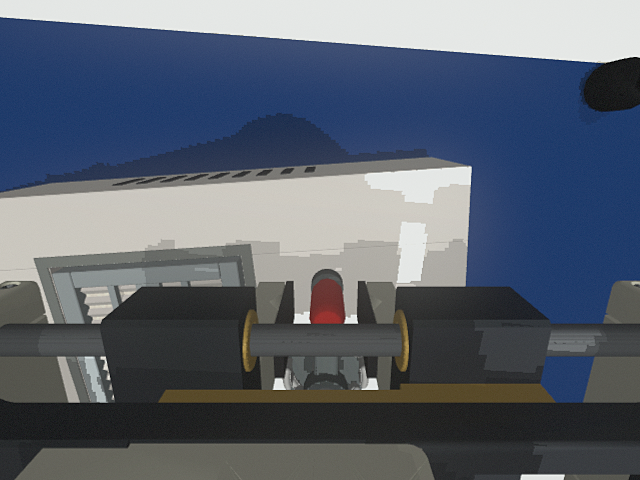

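View pics/s8z.png

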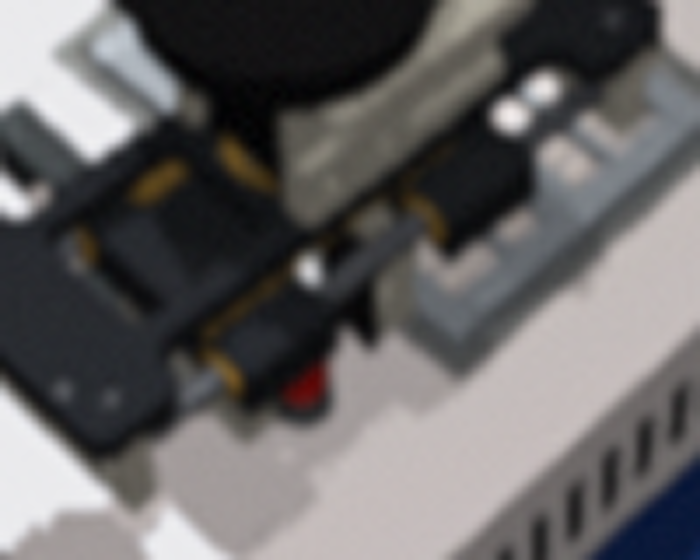

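```bash
cat > arc.py <<'E'
import sys
from h import *
from plant import sensors
t0,t1,n=float(sys.argv[1]),float(sys.argv[2]),int(sys.argv[3]); z=float(sys.argv[4]) if len(sys.argv)>4 else .1185
o=sensors.get_obs(); R=Ro.from_euler('xyz',o['orientation'],degrees=True); L=[]
for t in np.linspace(t0,t1,n+1)[1:]:
    d=R.inv().apply(np.array([*knob(t),z])-o['tool_pos'])/.15
    w=(R.inv()*Ro.from_euler('xyz',[180,0,-82.3-np.degrees(t)],degrees=True)).as_rotvec(degrees=True)/60
    L.append(np.r_[d,w].round(3).tolist())
v=o['tool_pos'][:2]-POST; th=A-np.arctan2(v[1],v[0])
print("clk",round(o['clock'],2),"theta",round(th,3),"r",np.hypot(*v).round(4),"z",o['tool_pos'][2].round(4),"Ftang(on tool)",(o['force'][:2]@tang(th)).round(2),"F",o['force'].round(1))
print(str(L))
E
python3 arc.py .07 .31 8
```

```text
clk 13.45 theta 0.066 r 0.0653 z 0.1188 Ftang(on tool) 0.05 F [1.4 0.  0.7]
[[0.015, 0.002, 0.002, -0.0, -0.0, 0.032], [0.028, 0.003, 0.002, -0.0, -0.0, 0.061], [0.04, 0.004, 0.002, -0.0, -0.0, 0.09], [0.053, 0.005, 0.002, -0.0, -0.0, 0.118], [0.066, 0.007, 0.002, -0.0, -0.0, 0.147], [0.079, 0.009, 0.002, -0.0, -0.0, 0.175], [0.092, 0.012, 0.002, -0.0, -0.0, 0.204], [0.105, 0.015, 0.002, -0.0, -0.0, 0.233]]
```

>>> drive_tool --pt "0.015 0.002 0.002 0 0 0.032" --pt "0.028 0.003 0.002 0 0 0.061" --pt "0.04 0.004 0.002 0 0 0.09" --pt "0.053 0.005 0.002 0 0 0.118" --pt "0.066 0.007 0.002 0 0 0.147" --pt "0.079 0.009 0.002 0 0 0.175" --pt "0.092 0.012 0.002 0 0 0.204" --pt "0.105 0.015 0.002 0 0 0.233"

```text
clock: 14.25
tool_pos: [0.5765, -0.0358, 0.1188]
orientation: [-180.0, 0.1, -100.2]
force: [-0.6, 7.7, 4.5]
opening: 0.0307
```

```bash
python3 arc.py .31 .55 8
```

```text
clk 14.25 theta 0.299 r 0.0652 z 0.1188 Ftang(on tool) -7.47 F [-0.6  7.7  4.5]
[[0.018, 0.002, 0.002, -0.001, 0.001, 0.026], [0.031, 0.002, 0.002, -0.001, 0.001, 0.055], [0.044, 0.003, 0.002, -0.001, 0.001, 0.084], [0.057, 0.004, 0.002, -0.001, 0.001, 0.112], [0.07, 0.006, 0.002, -0.001, 0.001, 0.141], [0.082, 0.008, 0.002, -0.001, 0.001, 0.17], [0.095, 0.011, 0.002, -0.001, 0.001, 0.198], [0.108, 0.014, 0.002, -0.001, 0.001, 0.227]]
```

>>> drive_tool --pt "0.01 0.001 0.002 0 0.001 0.02" --pt "0.018 0.002 0.002 0 0.001 0.035" --pt "0.025 0.002 0.002 0 0.001 0.05"

```text
clock: 14.55
tool_pos: [0.5761, -0.0391, 0.1189]
orientation: [-179.9, 0.0, -103.3]
force: [-0.3, 4.2, 3.4]
opening: 0.0307
```

```bash
python3 snap.py wrist w9; python3 arc.py .35 .47 4
```

```text
clk 14.6 theta 0.352 r 0.0654 z 0.1189 Ftang(on tool) -3.2 F [0.1 3.2 3.2]
[[0.012, 0.003, 0.002, -0.002, 0.001, 0.012], [0.025, 0.003, 0.002, -0.002, 0.001, 0.041], [0.038, 0.004, 0.002, -0.002, 0.001, 0.07], [0.051, 0.005, 0.002, -0.002, 0.001, 0.098]]
```

View pics/w9.png

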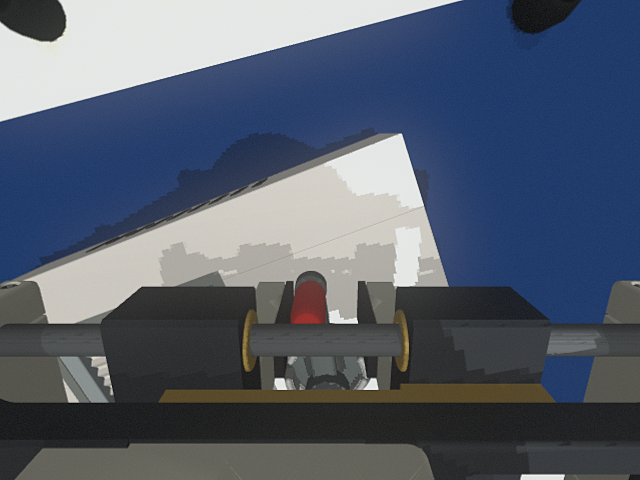

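>>> drive_tool --pt "0.01 0.002 -0.008 0 0.001 0.02" --pt "0.018 0.003 -0.015 0 0.001 0.04" --pt "0.027 0.003 -0.022 0 0.001 0.055" --pt "0.036 0.004 -0.03 0 0.001 0.075" --pt "0.045 0.005 -0.03 0 0.001 0.09"

```text
clock: 15.1
tool_pos: [0.5737, -0.0454, 0.1231]
orientation: [-179.9, 0.0, -108.8]
force: [1.8, 5.6, -2.5]
opening: 0.0309
```

```bash
python3 arc.py .46 .60 6 .1235
```

```text
clk 15.1 theta 0.453 r 0.0648 z 0.1231 Ftang(on tool) -5.85 F [ 1.8  5.6 -2.5]
[[0.013, -0.001, -0.003, -0.002, 0.0, 0.02], [0.023, -0.001, -0.003, -0.002, 0.0, 0.042], [0.033, -0.0, -0.003, -0.002, 0.0, 0.064], [0.043, 0.001, -0.003, -0.002, 0.0, 0.086], [0.053, 0.002, -0.003, -0.002, 0.0, 0.109], [0.063, 0.003, -0.003, -0.002, 0.0, 0.131]]
```

>>> drive_tool --pt "0.013 -0.001 -0.003 -0.001 0 0.02" --pt "0.023 -0.001 -0.003 -0.001 0 0.042" --pt "0.033 0 -0.003 -0.001 0 0.064" --pt "0.043 0.001 -0.003 -0.001 0 0.086" --pt "0.053 0.002 -0.003 -0.001 0 0.109" --pt "0.063 0.003 -0.003 -0.001 0 0.131"

```text
clock: 15.7
tool_pos: [0.5706, -0.0539, 0.1236]
orientation: [-179.9, 0.1, -116.8]
force: [1.1, 4.2, 0.7]
opening: 0.0308
```

```bash
python3 arc.py .6 .74 6 .1235
```

```text
clk 15.7 theta 0.593 r 0.0652 z 0.1236 Ftang(on tool) -4.3 F [1.1 4.2 0.7]
[[0.013, 0.001, 0.001, -0.001, 0.001, 0.021], [0.023, 0.002, 0.001, -0.001, 0.001, 0.043], [0.034, 0.002, 0.001, -0.001, 0.001, 0.065], [0.044, 0.003, 0.001, -0.001, 0.001, 0.087], [0.054, 0.004, 0.001, -0.001, 0.001, 0.11], [0.064, 0.005, 0.001, -0.001, 0.001, 0.132]]
```

>>> drive_tool --pt "0.013 0.001 0.001 -0.001 0.001 0.021" --pt "0.023 0.002 0.001 -0.001 0.001 0.043" --pt "0.034 0.002 0.001 -0.001 0.001 0.065" --pt "0.044 0.003 0.001 -0.001 0.001 0.087" --pt "0.054 0.004 0.001 -0.001 0.001 0.11" --pt "0.064 0.005 0.001 -0.001 0.001 0.132"

```text
clock: 16.3
tool_pos: [0.5665, -0.0617, 0.1241]
orientation: [-179.9, 0.1, -124.8]
force: [0.7, 7.6, 2.7]
opening: 0.0306
```

```bash
python3 arc.py .74 .88 6 .1235
```

```text
clk 16.3 theta 0.727 r 0.0655 z 0.1241 Ftang(on tool) -6.7 F [0.7 7.6 2.7]
[[0.016, 0.003, 0.004, -0.001, 0.002, 0.021], [0.026, 0.004, 0.004, -0.001, 0.002, 0.043], [0.036, 0.004, 0.004, -0.001, 0.002, 0.065], [0.046, 0.005, 0.004, -0.001, 0.002, 0.088], [0.056, 0.006, 0.004, -0.001, 0.002, 0.11], [0.066, 0.007, 0.004, -0.001, 0.002, 0.132]]
```

>>> drive_tool --pt "0.014 0.003 0.004 -0.001 0.002 0.021" --pt "0.024 0.004 0.004 -0.001 0.002 0.043" --pt "0.034 0.004 0.004 -0.001 0.002 0.065" --pt "0.044 0.005 0.004 -0.001 0.002 0.088" --pt "0.054 0.006 0.004 -0.001 0.002 0.11" --pt "0.064 0.007 0.004 -0.001 0.002 0.132"

```text
clock: 16.9
tool_pos: [0.5614, -0.0685, 0.1242]
orientation: [-179.9, 0.1, -132.8]
force: [3.5, 8.2, 4.7]
opening: 0.0308
```

```bash
python3 arc.py .88 1.02 6 .1245
```

```text
clk 16.9 theta 0.858 r 0.0656 z 0.1242 Ftang(on tool) -8.46 F [3.5 8.2 4.7]
[[0.02, 0.004, -0.002, -0.001, 0.002, 0.021], [0.03, 0.005, -0.002, -0.001, 0.002, 0.043], [0.04, 0.005, -0.002, -0.001, 0.002, 0.065], [0.05, 0.006, -0.002, -0.001, 0.002, 0.088], [0.06, 0.007, -0.002, -0.001, 0.003, 0.11], [0.07, 0.008, -0.002, -0.001, 0.003, 0.132]]
```

>>> drive_tool --pt "0.012 0.003 -0.004 -0.001 0.002 0.015" --pt "0.02 0.004 -0.007 -0.001 0.002 0.03" --pt "0.027 0.004 -0.01 -0.001 0.002 0.045"

```text
clock: 17.2
tool_pos: [0.5584, -0.0712, 0.1255]
orientation: [-180.0, 0.0, -135.6]
force: [4.2, 3.4, -2.4]
opening: 0.031
```

```bash
python3 snap.py wrist w10; python3 snap.py top t10; python3 arc.py .93 1.02 4 .1265; python3 -c "
import cv2
a=cv2.imread('pics/w10.png');b=cv2.imread('pics/t10.png')
cv2.imwrite('pics/w10z.png',a)
cv2.imwrite('pics/t10z.png',cv2.resize(b[230:370,225:380],None,fx=5,fy=4.2,interpolation=cv2.INTER_CUBIC))"
```

```text
clk 17.3 theta 0.925 r 0.0653 z 0.1255 Ftang(on tool) -2.4 F [ 3.4  0.  -1.9]
[[0.012, 0.002, -0.007, -0.0, 0.0, 0.022], [0.022, 0.003, -0.007, -0.0, 0.0, 0.043], [0.031, 0.003, -0.007, -0.0, 0.0, 0.065], [0.041, 0.004, -0.007, -0.0, 0.0, 0.086]]
```

View pics/w10.png

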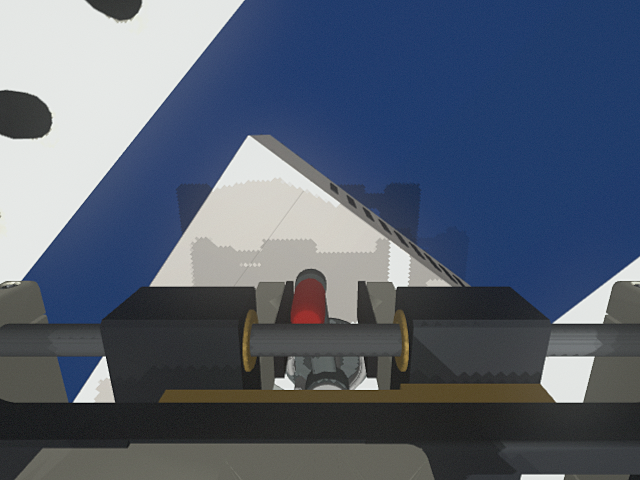

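View pics/t10z.png

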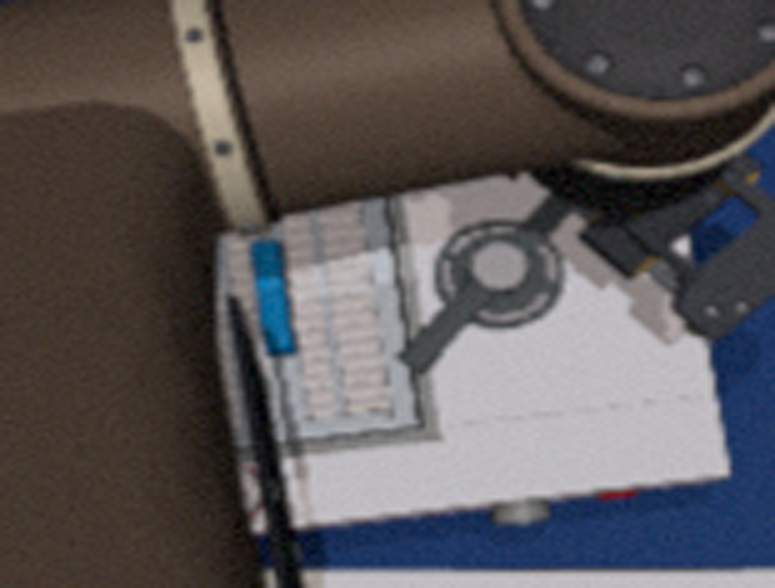

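The knob still rests on the trailing pad, and the toe is just reaching the cassette edge at about (410,365) in the zoom. I'll continue gently.

>>> drive_tool --pt "0.01 0.002 -0.003 0 0 0.018" --pt "0.019 0.003 -0.007 0 0 0.036" --pt "0.028 0.003 -0.01 0 0 0.055" --pt "0.037 0.004 -0.01 0 0 0.075"

```text
clock: 17.7
tool_pos: [0.5534, -0.0751, 0.1269]
orientation: [-180.0, -0.0, -140.2]
force: [3.6, 2.7, -3.0]
opening: 0.0306
```

```bash
python3 arc.py 1.01 1.09 4 .127
```

```text
clk 17.7 theta 1.016 r 0.0649 z 0.1269 Ftang(on tool) -4.51 F [ 3.6  2.7 -3. ]
[[0.006, -0.001, -0.001, -0.0, -0.0, 0.019], [0.015, -0.001, -0.001, -0.0, -0.0, 0.038], [0.024, -0.0, -0.001, -0.0, -0.0, 0.057], [0.032, 0.0, -0.001, -0.0, -0.0, 0.076]]
```

>>> drive_tool --pt "0.009 -0.001 -0.001 0 0 0.019" --pt "0.018 -0.001 -0.001 0 0 0.038" --pt "0.027 0 -0.001 0 0 0.057" --pt "0.035 0 -0.001 0 0 0.076"

```text
clock: 18.1
tool_pos: [0.5486, -0.0789, 0.127]
orientation: [180.0, -0.1, -144.8]
force: [1.2, 0.5, 1.0]
opening: 0.0305
```

```bash
python3 arc.py 1.1 1.18 4 .127
```

```text
clk 18.1 theta 1.11 r 0.065 z 0.127 Ftang(on tool) -1.27 F [1.2 0.5 1. ]
[[0.004, -0.0, -0.0, 0.0, -0.001, 0.027], [0.013, 0.0, -0.0, 0.0, -0.001, 0.046], [0.022, 0.001, -0.0, 0.0, -0.001, 0.065], [0.03, 0.001, -0.0, 0.0, -0.001, 0.084]]
```

```bash
python3 snap.py wrist w11; python3 snap.py top t11; python3 -c "
import cv2
b=cv2.imread('pics/t11.png')
cv2.imwrite('pics/t11z.png',cv2.resize(b[230:370,225:380],None,fx=5,fy=4.2,interpolation=cv2.INTER_CUBIC))"
```

```text
(no output)
```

View pics/w11.png

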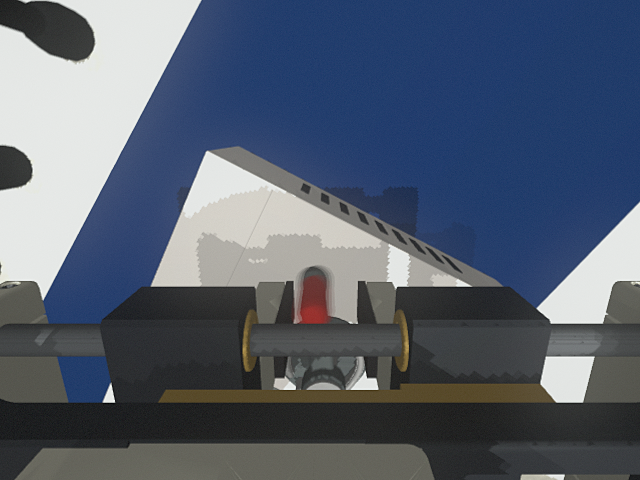

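View pics/t11z.png

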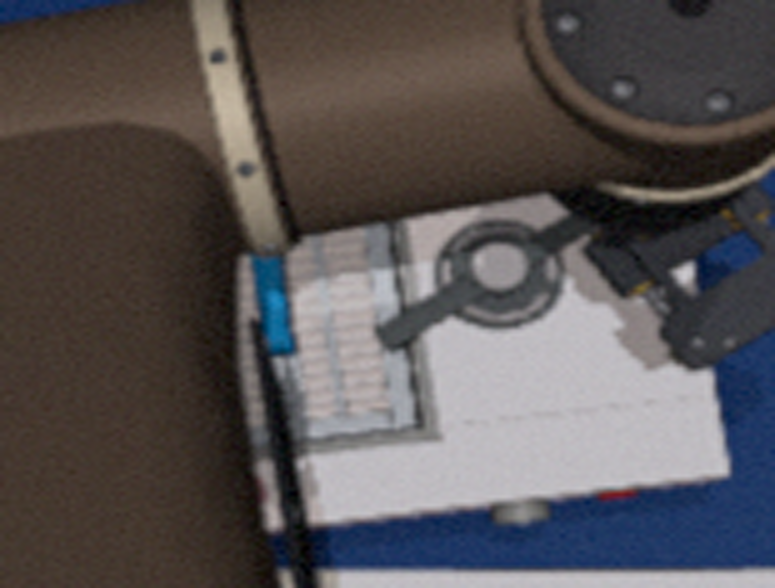

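The blurred knob shows that the handle is running ahead on its own. I'll hold still and look again.

>>> drive_tool --pt "0 0 0 0 0 0" --pt "0 0 0 0 0 0" --pt "0 0 0 0 0 0" --pt "0 0 0 0 0 0"

```text
clock: 18.6
tool_pos: [0.5487, -0.0788, 0.127]
orientation: [180.0, -0.1, -144.8]
force: [1.2, 0.5, -0.0]
opening: 0.0309
```

```bash
python3 snap.py wrist w12; python3 snap.py top t12; python3 arc.py 1.1 1.18 4 .127; python3 -c "
import cv2
b=cv2.imread('pics/t12.png')
cv2.imwrite('pics/t12z.png',cv2.resize(b[230:370,225:380],None,fx=5,fy=4.2,interpolation=cv2.INTER_CUBIC))"
```

```text
clk 18.7 theta 1.108 r 0.065 z 0.127 Ftang(on tool) 0.58 F [-0.6 -0.1  0.2]
[[0.005, 0.0, -0.0, 0.0, -0.001, 0.028], [0.014, 0.0, -0.0, 0.0, -0.001, 0.047], [0.023, 0.001, -0.0, 0.0, -0.001, 0.066], [0.031, 0.002, 0.0, 0.0, -0.001, 0.085]]
```

View pics/w12.png

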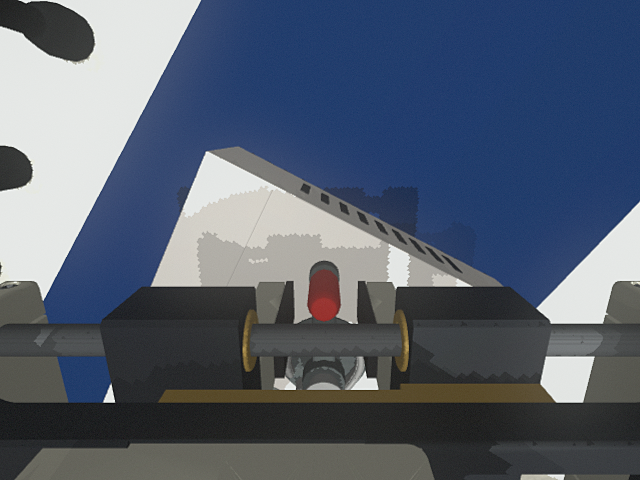

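View pics/t12z.png

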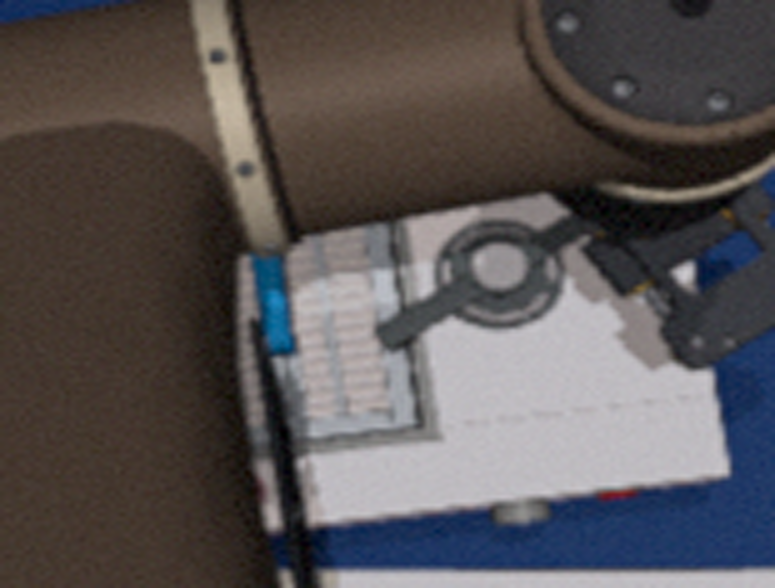

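The knob ran ahead to the middle of the cage (column 324). Now a gentle push to feel for the stop.

>>> drive_tool --pt "0.009 0 0 0 -0.001 0.03" --pt "0.019 0.001 0 0 -0.001 0.055" --pt "0.028 0.001 0 0 -0.001 0.08"

```text
clock: 19.0
tool_pos: [0.545, -0.0812, 0.127]
orientation: [180.0, -0.0, -149.8]
force: [-0.1, -0.7, -0.5]
opening: 0.0307
```

```bash
python3 arc.py 1.18 1.26 4 .125
```

```text
clk 19.0 theta 1.176 r 0.065 z 0.127 Ftang(on tool) 0.44 F [-0.1 -0.7 -0.5]
[[0.01, 0.0, 0.013, 0.0, -0.0, 0.022], [0.019, 0.0, 0.013, 0.0, -0.0, 0.041], [0.028, 0.001, 0.013, 0.0, -0.0, 0.06], [0.036, 0.001, 0.013, 0.0, -0.0, 0.079]]
```

>>> drive_tool --pt "0.008 0 0.01 0 0 0.02" --pt "0.014 0 0.02 0 0 0.03" --pt "0.02 0 0.025 0 0 0.045"

```text
clock: 19.3
tool_pos: [0.5428, -0.0826, 0.1233]
orientation: [-180.0, 0.0, -152.5]
force: [1.3, 0.7, 1.3]
opening: 0.0306
```

```bash
python3 arc.py 1.225 1.285 4 .123; python3 snap.py wrist w13
```

```text
clk 19.3 theta 1.216 r 0.0651 z 0.1233 Ftang(on tool) -1.5 F [1.3 0.7 1.3]
[[0.01, 0.001, 0.002, -0.0, 0.001, 0.014], [0.017, 0.001, 0.002, -0.0, 0.001, 0.028], [0.023, 0.001, 0.002, -0.0, 0.001, 0.043], [0.03, 0.002, 0.002, -0.0, 0.001, 0.057]]
```

View pics/w13.png

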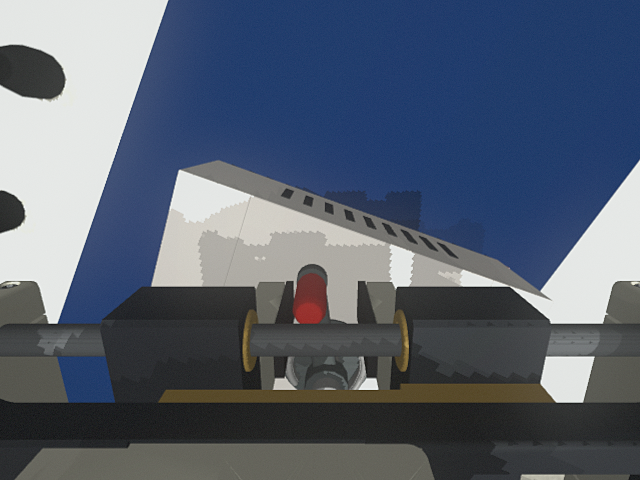

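Contact is renewed at the trailing pad (knob at column 310). I'll take small steps.

>>> drive_tool --pt "0.005 0.001 0.002 0 0 0.01" --pt "0.01 0.001 0.002 0 0 0.018" --pt "0.015 0.001 0.002 0 0 0.025"

```text
clock: 19.65
tool_pos: [0.5413, -0.0833, 0.1233]
orientation: [-180.0, 0.1, -154.1]
force: [3.4, 2.7, 2.2]
opening: 0.0306
```

```bash
python3 arc.py 1.25 1.29 4 .123
```

```text
clk 19.65 theta 1.241 r 0.0651 z 0.1233 Ftang(on tool) -4.3 F [3.4 2.7 2.2]
[[0.008, 0.0, 0.002, -0.0, 0.002, 0.007], [0.013, 0.001, 0.002, -0.0, 0.002, 0.016], [0.017, 0.001, 0.002, -0.0, 0.002, 0.026], [0.021, 0.001, 0.002, -0.0, 0.002, 0.035]]
```

>>> drive_tool --pt "0.006 0 0.002 0 0 0.006" --pt "0.01 0 0.002 0 0 0.01" --pt "0.01 0 0.002 0 0 0.01"

```text
clock: 19.95
tool_pos: [0.5403, -0.0839, 0.1232]
orientation: [-180.0, 0.2, -154.7]
force: [4.3, 2.4, 2.3]
opening: 0.0308
```

```bash
python3 arc.py 1.25 1.29 4 .123; python3 snap.py wrist w14;python3 snap.py scene s14; python3 -c "
import cv2
b=cv2.imread('pics/s14.png')
cv2.imwrite('pics/s14z.png',cv2.resize(b[130:310,205:405],None,fx=4,fy=3.3,interpolation=cv2.INTER_CUBIC))"
```

```text
clk 19.95 theta 1.259 r 0.0652 z 0.1232 Ftang(on tool) -4.92 F [4.3 2.4 2.3]
[[0.0, 0.001, 0.001, -0.001, 0.003, -0.003], [0.005, 0.001, 0.001, -0.001, 0.003, 0.006], [0.009, 0.001, 0.001, -0.001, 0.003, 0.016], [0.013, 0.001, 0.001, -0.001, 0.003, 0.025]]
```

View pics/s14z.png

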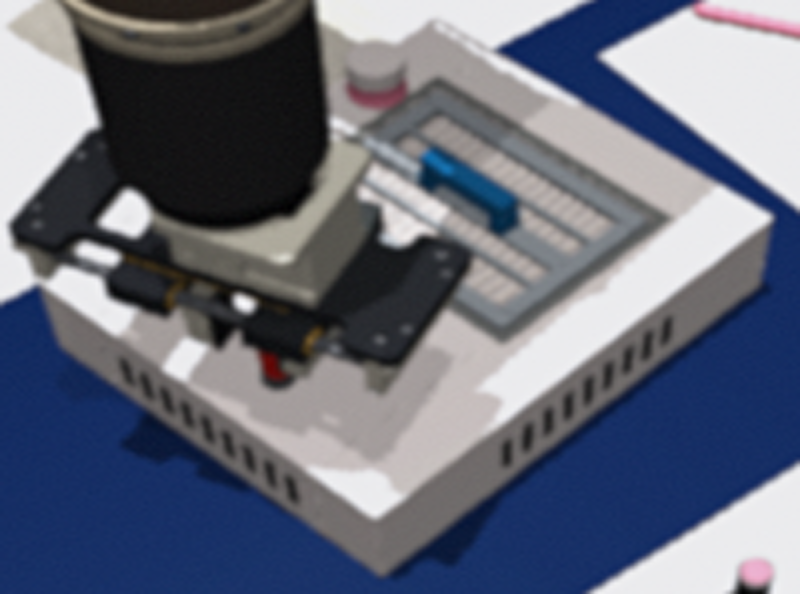

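>>> drive_tool --pt "0.004 0 0 0 0 0.008" --pt "0.008 0.001 0 0 0 0.016" --pt "0.012 0.001 0 0 0 0.023"

```text
clock: 20.35
tool_pos: [0.5387, -0.0846, 0.1232]
orientation: [-180.0, 0.2, -156.1]
force: [3.3, 1.6, 2.7]
opening: 0.0306
```

```bash
python3 arc.py 1.27 1.31 4 .123
```

```text
clk 20.35 theta 1.286 r 0.0652 z 0.1232 Ftang(on tool) -3.69 F [3.3 1.6 2.7]
[[-0.002, 0.001, 0.002, -0.001, 0.003, -0.008], [0.002, 0.001, 0.002, -0.001, 0.003, 0.002], [0.006, 0.001, 0.002, -0.001, 0.003, 0.012], [0.011, 0.001, 0.002, -0.001, 0.003, 0.021]]
```

Still sliding at about 4 N, so the stop is further on.

>>> drive_tool --pt "0.004 0 0 0 0 0.008" --pt "0.008 0.001 0 0 0 0.016" --pt "0.012 0.001 0 0 0 0.023"

```text
clock: 20.65
tool_pos: [0.5376, -0.0849, 0.1234]
orientation: [-179.9, 0.2, -157.5]
force: [5.5, 3.8, -0.3]
opening: 0.0307
```

>>> drive_tool --pt "0.004 0 0 0 0 0.008" --pt "0.008 0.001 0 0 0 0.016" --pt "0.012 0.001 0 0 0 0.023"

```text
clock: 20.95
tool_pos: [0.537, -0.0849, 0.1235]
orientation: [-180.0, 0.4, -158.9]
force: [6.4, 5.0, -0.8]
opening: 0.0306
```

```bash
python3 arc.py 1.33 1.37 4 .123
```

```text
clk 20.95 theta 1.312 r 0.0648 z 0.1235 Ftang(on tool) -7.84 F [ 6.4  5.  -0.8]
[[0.012, -0.002, 0.003, -0.001, 0.006, 0.003], [0.016, -0.002, 0.003, -0.001, 0.006, 0.012], [0.021, -0.002, 0.003, -0.001, 0.006, 0.022], [0.025, -0.001, 0.003, -0.001, 0.006, 0.031]]
```

The push climbed to about 8 N with almost no motion, so that is the stop. I'll back off to the cage centre and check whether the handle stays.

>>> drive_tool --pt "-0.02 0 0 0 0 0" --pt "-0.04 0 0 0 -0.005 0" --pt "-0.05 0 0 0 -0.005 0" --pt "-0.05 0 0 0 -0.005 0"

```text
clock: 21.35
tool_pos: [0.5434, -0.0825, 0.1231]
orientation: [-180.0, 0.6, -158.9]
force: [-0.8, -0.1, 0.5]
opening: 0.031
```

```bash
python3 arc.py 1.33 1.37 4 .123;  python3 snap.py wrist w15
```

```text
clk 21.35 theta 1.208 r 0.0653 z 0.1231 Ftang(on tool) 0.71 F [-0.8 -0.1  0.5]
[[0.058, -0.001, 0.0, -0.001, 0.01, 0.002], [0.062, -0.001, 0.0, -0.001, 0.01, 0.012], [0.066, -0.001, 0.0, -0.0, 0.01, 0.021], [0.071, -0.001, 0.0, -0.0, 0.01, 0.031]]
```

View pics/w15.png

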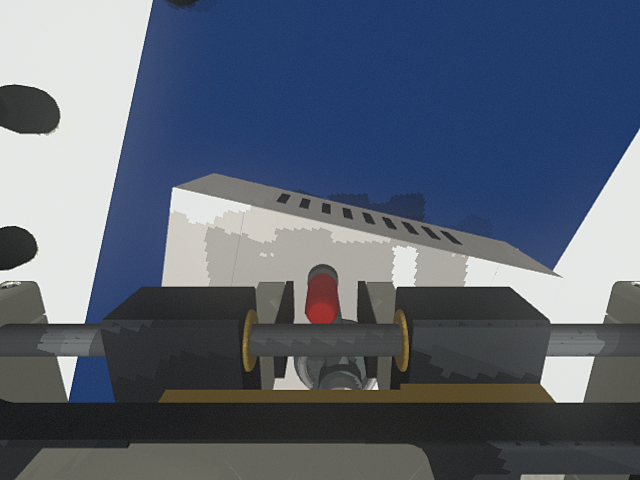

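The knob stands free in mid-gap (column 322) and isn't moving. Next I lift straight up and away.

>>> drive_tool --pt "0 0 -0.05 0 0.01 0" --pt "0 0 -0.15 0 0.01 0" --pt "0 0 -0.35 0 0.01 0" --pt "0 0 -0.6 0 0.01 0" --pt "0 0 -0.9 0 0.01 0" --pt "0 0 -1.0 0 0.01 0"

```text
clock: 22.0
tool_pos: [0.5435, -0.0833, 0.2789]
orientation: [-179.8, 0.3, -158.9]
force: [-0.3, -0.8, 0.1]
opening: 0.0308
```

>>> drive_tool --pt "0.3 0.3 0 0 0 0" --pt "0.5 0.5 0 0 0 0" --pt "0.8 0.8 0 0 0 0" --pt "1.0 1.0 0 0 0 0" --pt "1.0 1.0 0 0 0 0"

```text
clock: 22.5
tool_pos: [0.346, 0.0028, 0.2783]
orientation: [-179.9, 0.5, -158.8]
force: [0.5, 1.2, 0.9]
opening: 0.0312
```

```bash
python3 snap.py scene s16;python3 snap.py top t16;python3 snap.py wrist w16; python3 arc.py 1 1.1 1; python3 -c "
import cv2
b=cv2.imread('pics/s16.png');t=cv2.imread('pics/t16.png')
cv2.imwrite('pics/s16z.png',cv2.resize(b[130:310,205:405],None,fx=4,fy=3.3,interpolation=cv2.INTER_CUBIC))
cv2.imwrite('pics/t16z.png',cv2.resize(t[230:370,225:380],None,fx=5,fy=4.2,interpolation=cv2.INTER_CUBIC))"
```

```text
clk 22.65 theta -2.837 r 0.1652 z 0.2786 Ftang(on tool) 0.3 F [0.7 0.2 0.6]
[[-1.036, -0.985, 1.079, -0.004, 0.008, -0.224]]
```

View pics/s16z.png

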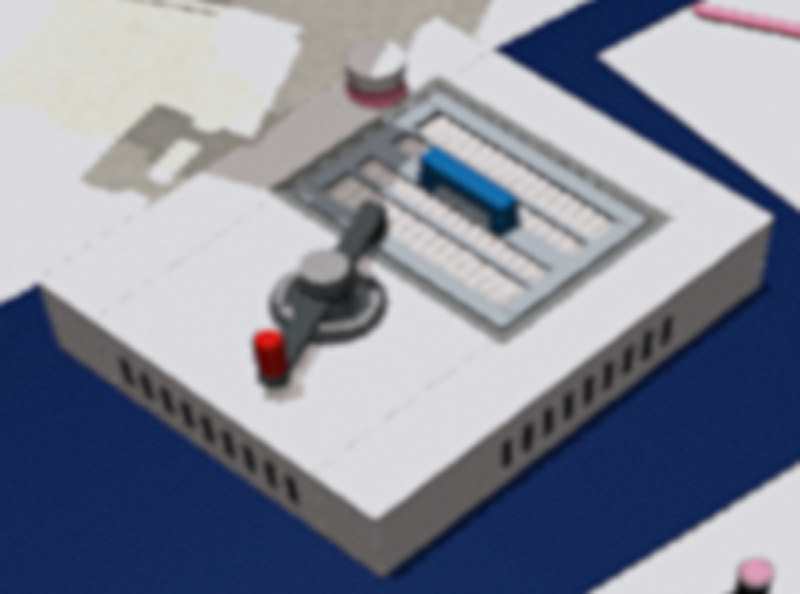

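View pics/t16z.png

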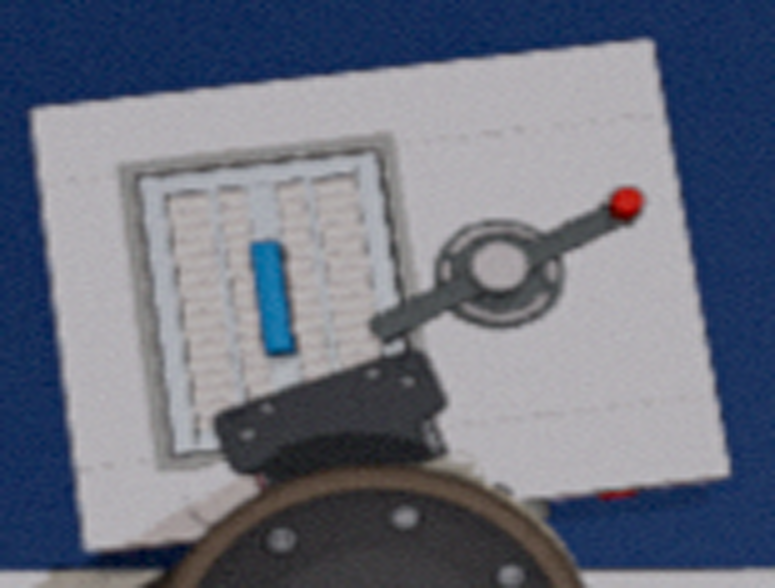

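The handle now sits well round with its toe over the cassette. I'll check the knob height (lift) against the parked pictures using both cameras.

```bash
python3 - <<'E'
from h import *
import cv2
T0=pickle.load(open("pics/top0.pkl","rb"));S0=pickle.load(open("pics/scene0.pkl","rb"))
def red(s,box):
    x0,y0,x1,y1=box; p=s["pixels"][y0:y1,x0:x1].astype(int)
    m=((p[...,0]>110)&(p[...,1]<70)&(p[...,2]<70)); w=np.where(m,p[...,0]-p[...,1],0).astype(float)
    yy,xx=np.mgrid[y0:y1,x0:x1]; return np.array([(xx*w).sum(),(yy*w).sum()])/w.sum(), int(m.sum())
T1=pickle.load(open("pics/t16.pkl","rb"));S1=pickle.load(open("pics/s16.pkl","rb"))
t0,n=red(T0,(310,250,335,275));print(t0,n); s0,n=red(S0,(295,215,320,245));print(s0,n)
t1,n=red(T1,(335,265,365,290));print(t1,n); s1,n=red(S1,(260,225,285,250));print(s1,n)
def f(p,c,b): 
    th,dz=p; k=knob(th); return np.r_[proj(T0,[*k,.141+dz])-t0 if c==0 else proj(T0,[*k,.141+dz])-t1-b[:2], (proj(S0,[*k,.132+dz])-s0) if c==0 else proj(S0,[*k,.132+dz])-s1-b[2:]]
for th0 in(.0,.04,.08):
    b=f((th0,0),0,0)
    r=least_squares(f,[1.2,0],args=(1,b)); print(th0,b.round(2),"theta,dz",r.x.round(4),r.fun.round(2))
E
```

```text
[322.73447537 262.48233405] 29
[307.09206349 226.37587302] 31
[349.86069002 277.49712493] 28
[271.72639319 233.00986842] 34
0.0 [-3.24  0.75  2.79  0.55] theta,dz [1.1293 0.0015] [ 1.9  -2.01 -0.77  0.73]
0.04 [-2.06  0.61  1.81  1.38] theta,dz [ 1.1534e+00 -1.1000e-03] [ 1.06 -1.1  -0.46  0.41]
0.08 [-0.88  0.53  0.79  2.17] theta,dz [ 1.1778 -0.0036] [ 0.2  -0.23 -0.12  0.09]
```

```bash
python3 - <<'E'
from h import *
a=pickle.load(open("pics/s6.pkl","rb"));b=pickle.load(open("pics/s16.pkl","rb"))
def blue(s):
    y0,y1,x0,x1=168,206,305,340
    p=s["pixels"][y0:y1,x0:x1].astype(float); w=np.clip(p[...,2]-p[...,0]-50,0,None); yy,xx=np.mgrid[y0:y1,x0:x1]
    return np.array([(xx*w).sum(),(yy*w).sum()])/w.sum()
print(blue(b)-blue(a)); c=[*WELL,.1]; print("expected for -2.5mm",proj(b,[*WELL,.1])-proj(b,[*WELL,.1025]))
E
```

```text
[0.80852316 0.99096833]
expected for -2.5mm [0.01408957 0.74082039]
```

View pics/w16.png

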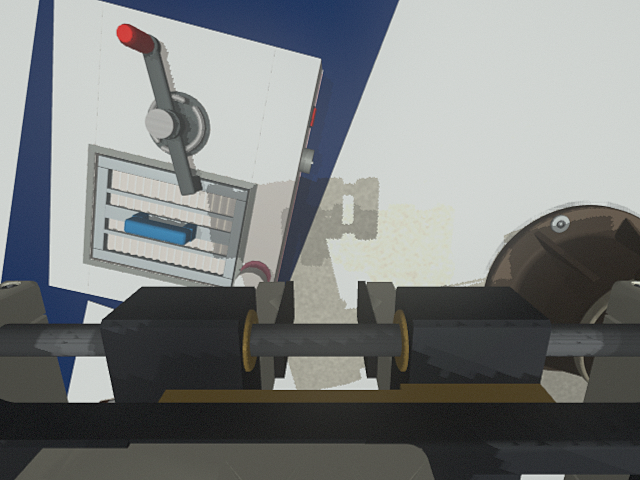

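View pics/s16.png

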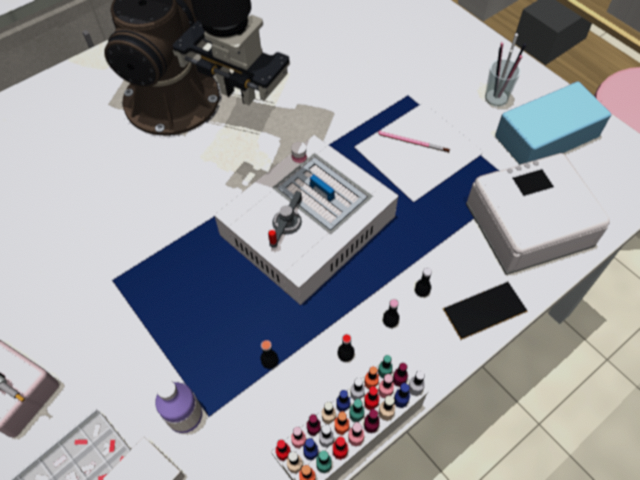

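```bash
python3 -c "
from plant import ticket,sensors
print(ticket.close_job(), sensors.get_obs()['clock'])"
```

```text
the job is handed in; nothing more can be done
the job is handed in; nothing more can be done
```

The cassette is in the well and latched down, and I handed the job in at about 22.7 s on the robot's clock. Handing in gives no verdict.

**What I did**
- I took the cassette by its pull, lined it up over the well with the wrist camera, and lowered it onto the gasket. The readings on the way down showed no jamming.
- I caged the red knob loosely between the fingers (31 mm gap) and walked it clockwise up the ramp. The push was 3 to 8.5 N as sampled between moves, a little above the expected 2 to 6 N.
- Past the crest, at about 1 rad, the handle ran ahead by itself. I then pushed gently to the stop, where the force rose to about 8 N with almost no motion, and backed off. The handle stayed put, and I lifted clear.

**Last checks**
- **Handle:** the pictures fit a turn of about 1.18 rad with the handle about 3.6 mm below its parked height, so it is in the notch. That height depends on the parked angle I assumed: 0.08 rad fits the pictures far better, but 0.04 rad would give only about 1.1 mm.
- **Cassette:** it moved about 1 pixel down in the scene camera, where about 0.74 was expected for flush. It also shifted about 0.8 pixel sideways, which I take to be the 2 mm play in the well. I didn't measure its height to the millimetre.
- **Surroundings:** by eye, the bottles, jar and brush stand where they were, and the gripper is clear of everything.

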